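# Turn sample chips face up and shut them under a stack-nest tray

### The job

Lift the black tray out of the grey bin and stand it on the desk. The plywood sample chips lie face down: turn each one over by letting it drop across the top edge of the little flip ramp (never turn a chip on its side in the fingers), then lay every chip flat in the bin, face up, with the round magnet on its back underneath. Finally put the tray back in the bin turned half a turn from how it sat, so that its lugs rest on the bin's rim and it stays clear above the chips; leave the things standing around where they are.

Things in the scene. Friction and masses are not known exactly. Their poses are not given: they have to be found in the camera images.
- bin: Open grey plastic bin, loose, 0.6 kg, outside 168 (x) x 122 (y) x 46 mm high; origin: centre of its underside, z up. Walls 5 mm, floor 4 mm thick (inside 158 x 112 mm, 42 mm deep).
- bin_rim (a point): Middle of the bin's open top at rim height, 46 mm above its underside; axes as the bin's. Each long wall (at y = +-58 mm) has two slots cut 20 mm down from the rim, 18 mm wide, centred at x = +60 mm and x = -15 mm; the rest of the rim is solid.
- tray_handle (a point): Grip point of the black lift-out tray: middle of its upright handle plate, 60 mm above the tray's underside. Axes are the tray's: x along its length, z up. Tray 148 (x) x 104 (y) mm, walls 30 mm high, 0.13 to 0.21 kg, centre of mass below the handle. Handle plate 12 mm thick (x), 56 mm wide (y), its top 74 mm above the underside.
- tray_end (a point): Point on the tray's underside at the middle of its +x end, 74 mm from the tray's middle. At the start the tray is nested: its x axis points along the bin's x, lugs in the slots, underside 6 mm above the bin's underside. Put back with its x opposite to the bin's x, the lugs rest on the rim and its underside is 26 mm above the bin's underside (play 5 mm in x, 4 mm in y).
- tray_lug (a point): Underside of one of the tray's four lugs (at tray x = +60, y = +57 mm), 20 mm above the tray's underside. The lugs are 12 mm wide (x) and stick 10 mm out of both long sides, at x = +60 mm and x = -15 mm.
- ramp_edge (a point): Middle of the top edge of the flip ramp, an aluminium board fixed to the desk, 40 mm wide (y); edge along y, rounded at 3 mm radius, 58 mm above the desk. From the edge the board falls at 45 degrees towards its -x, with a foot plate out to x = -90 mm; the desk is open under and beyond the edge on the +x side.
- ramp_land (a point): Point on the desk 25 mm beyond the ramp's edge (same axes). A chip let go level, back up, 44 mm side along the ramp's x, 10 to 20 mm above the edge with its centre 13 to 19 mm beyond it towards +x, catches the edge, turns over and lands face up with its centre about 0 to 50 mm beyond the edge.
- chip1_c (a point): Centre of plywood sample chip 1 (may be absent): a plate 44 (x) x 56 (y) x 6 mm, 35 g, with a round steel magnet 26 mm across and 2 mm high on its back. The point is the middle of the plate's thickness; z points out of the back (up at the start, when it lies face down on the desk; down once it is face up, when it rests on the magnet and its centre is 5 mm above the support).
- chip2_c (a point): Centre of plywood sample chip 2 (may be absent): a plate 44 (x) x 56 (y) x 6 mm, 35 g, with a round steel magnet 26 mm across and 2 mm high on its back. The point is the middle of the plate's thickness; z points out of the back (up at the start, when it lies face down on the desk; down once it is face up, when it rests on the magnet and its centre is 5 mm above the support).
- chip3_c (a point): Centre of plywood sample chip 3 (may be absent): a plate 44 (x) x 56 (y) x 6 mm, 35 g, with a round steel magnet 26 mm across and 2 mm high on its back. The point is the middle of the plate's thickness; z points out of the back (up at the start, when it lies face down on the desk; down once it is face up, when it rests on the magnet and its centre is 5 mm above the support).
- sharpener: Oval pencil sharpener lying on the desk, 27 x 48 x 22 mm; origin: centre of its underside. To be left alone.
- gel: Bottle of hand gel standing on the desk, 38 x 47 x 106 mm; origin: centre of its underside. To be left alone.
- stapler: Stapler standing on the desk, 37 (x) x 145 (y) x 55 mm; origin: centre of its underside. To be left alone. To its right a computer monitor, fixed, fills the rear right of the desk: its near side runs roughly from (x 0.65, y -0.05) to (x 0.45, y -0.30) m.
Mind the look-alikes: they are no part of the job. What is shaped like the part that bears chip1_c but blue is not meant.

How it is judged:
By the outcome, as a careful person would: the job done as asked, in the order asked, and still so for the second after the job is handed in, with the robot touching nothing.
Of chip1, chip2, chip3 only 2 to 3 are there at a start; the rules pass over those that are not, and their reading is None.
At some moment in a run one of chip1, chip2, chip3 may be knocked a few centimetres aside while the robot is not near it.
It also fails if it takes over 210 s, if anything falls off the work surface, if the arm or the gripper's body presses on something with over 40 N, if the wrist force passes 120 N, or if a joint passes its speed limit or range.

### The arm

A 6-joint arm with a two-finger parallel gripper is mounted at the origin on the work surface; the furniture and walls round the work are solid. World frame = base frame: x ahead of the robot, y to its left, z up, the work surface at z = 0. Lengths are in m, angles in rad, forces in N, time in s.
With the tool pointing down it reaches from about 0.35 to 0.725 m from the base axis. Payload 4.3 kg.
Tool frame: the origin (TCP) lies midway between the tips of the shut fingers; the grasp point (between the pads) lies 19 mm behind it (manip.tcp_to_grasp is the z of the grasp point in the tool frame, in m); z points along the fingers, y is the line along which they close (so a half turn about z gives the same grasp; the last joint's range is limited). The gripper opens to 85 mm and grips with 20 to 120 N. Pads are 22 mm wide; open, the fingers measure 114 mm over their backs; the gripper's body (76 mm by 85 mm) begins 54 mm behind the grasp point. The pads swing forward as they close: fully open they stand 13 mm farther back than shut.
Start: joints at [1.09, 0.377, 0.081, 1.274, 0, 1.46], TCP at [0.208, 0.536, 0.231] pointing down, gripper open.
Joint ranges: [-2.72, 2.72], [-0.84, 1.66], [-1.02, 1.22], [-1.77, 2.12], [-1.37, 1.28], [-3.14, 3.14]. Speed limits (rad/s): [2.57, 2.57, 3.14, 3.14, 3.14, 3.14].

### API

Orientations are given as a rotation vector (axis times angle).
In Python, from workcell import get_state, vision, manip gives the robot as it stands. The module is installed in compiled form; this text tells all that it offers.
- The arm moves only by the tool drive_tool, never from a script. Its argument "commands" is a list of rows, each an object with "grip": the opening, from -1 (shut) to 1 (fully open); "translation": the shift along the tool's x, y, z in m, a list of three; "yaw": the turn about the tool's z in rad. In form: [{"grip": grip, "translation": [dx, dy, dz], "yaw": yaw}, ...]. A call has exactly 10 rows; each row shifts and turns the commanded pose from where the row before left it, along the tool's axes as they then stand; what a row does not reach is not made up. A row lasts 1/10 s, in which the tool goes at most 50 mm and 8.59 degrees, less where a joint would pass 70% of its speed; a pose out of reach is approached as far as the arm can. A call with a gripper value outside its range is refused whole. The fingers move at their own pace and stop on an object; the grip force is fixed at half the most. Time passes only in rows, so rows that do not move let the fingers close, or fill a call up. It gives the time, the measured TCP pose, the force, the opening and the grip force at its end, in the units of the state.
- get_state(): the state, without advancing time (a new reading comes with each control period).
- vision.camera(name): name is "scene" or "top" or "wrist"; returns a dict with "frame" (480x640x3 uint8, red, green, blue), "K" (3x3 intrinsics, pixels), "dist" ([k1, k2, p1, p2, k3] as OpenCV has them; the pictures are not rectified), "R" (3x3) and "t" (3): a world point X has camera coordinates R X + t; the wrist camera has in their place "T_tool_cam" (4x4, takes a point from camera to tool coordinates, whose origin is the TCP and whose axes are the flange's). Camera axes: x right, y down, z forward; pixel columns grow to the right and rows downward; lengths in m; the calibration is good to about 2 mm. A picture is of the moment at which its call begins: read the wrist's pose just before it. There is no depth.
- manip.sign_off(): hands the job in; it is judged then, once.
The state is a dict: "t": time; "qpos": joint angles; "joint_velocities": joint speeds; "joint_torque": joint torques, N m; "tool_pos": TCP position; "ee_rot": TCP orientation; "force": force on the tool from outside, world axes, zero at the start; "wrist_torque": the same for the moment, N m; "finger_gap": finger opening in m; "grasp_force": force on a finger pad.
Only numpy, scipy, OpenCV 4.12 (cv2) and the standard library are available. Lean on these libraries where they do the work, as an engineer would, in place of code of your own. Each camera call takes 0.05 s, during which the arm holds its last target. There are 200 camera calls.

## Working session

There is one attempt and no reset: what is moved stays moved. The work goes in short steps, Python scripts to look and compute and a tool call to move; the robot and the scene stay as the last step left them, time stands still between calls to the robot, and variables do not carry over. Pictures are saved under pics/ and viewed, at most 14 in all, crops included, and the job is handed in when it is done.

Besides the shell and the picture viewer there is one more tool, called as name(argument=value, ...), one argument or row to a line, values as JSON. drive_tool: Moves the arm, as the interface text tells. Its arguments: {"type":"object","properties":{"commands":{"type":"array"}},"required":["commands"]}

```bash
mkdir -p pics
cat > h.py <<'E'
import numpy as np, cv2
from workcell import get_state, vision, manip
from scipy.spatial.transform import Rotation as Ro
def cam(n):
    s=get_state(); c=vision.camera(n)
    if n=='wrist':
        T=np.eye(4);T[:3,:3]=Ro.from_rotvec(s['ee_rot']).as_matrix();T[:3,3]=s['tool_pos']
        M=np.linalg.inv(T@np.array(c['T_tool_cam']));c['R']=M[:3,:3];c['t']=M[:3,3]
    return c
def save(n,f,c=None,crop=None,k=1):
    c=c or cam(n); im=c['frame'][:,:,::-1]
    if crop: x0,y0,x1,y1=crop; im=im[y0:y1,x0:x1]
    im=cv2.resize(im,None,fx=k,fy=k,interpolation=cv2.INTER_CUBIC); cv2.imwrite('pics/'+f,im); return c
def w(c,uv,z):
    p=cv2.undistortPoints(np.array(uv,float).reshape(-1,1,2),np.array(c['K']),np.array(c['dist'])).reshape(-1,2)
    R=np.array(c['R']);t=np.array(c['t']).ravel();o=-R.T@t
    d=np.c_[p,np.ones(len(p))]@R
    z=np.broadcast_to(z,len(p)); return o+d*((z-o[2])/d[:,2])[:,None]
def px(c,X):
    return cv2.projectPoints(np.array(X,float).reshape(-1,1,3),cv2.Rodrigues(np.array(c['R']))[0],np.array(c['t'],float),np.array(c['K']),np.array(c['dist']))[0].reshape(-1,2)
E
python3 - <<'E'
from h import *
import pickle
a=save('top','top0.png');b=save('scene','sc0.png')
pickle.dump((a,b),open('c0.pkl','wb'))
s=get_state();print(s); print(manip.tcp_to_grasp)
print(Ro.from_rotvec(s['ee_rot']).as_matrix().round(3))
E
```

```text
{'t': 0.1, 'qpos': array([ 1.08972279e+00,  3.78006593e-01,  7.98089544e-02,  1.27439956e+00,
       -1.84695297e-05,  1.46050895e+00]), 'joint_velocities': array([-6.60591871e-04, -1.86551232e-03,  3.12174264e-03, -5.67555608e-05,
       -5.40816682e-04, -1.57208714e-03]), 'joint_torque': array([ 1.27751598e-03, -4.64692748e+01,  2.70583194e+01,  1.19950518e-02,
       -6.12806957e-05,  1.68231645e-05]), 'tool_pos': array([0.20807975, 0.53542255, 0.23046399]), 'ee_rot': array([-5.79005143e-01, -3.08725836e+00,  2.71406579e-03]), 'force': array([-0.14669858,  0.11628148,  0.7389314 ]), 'wrist_torque': array([ 0.01306274,  0.00234618, -0.07092132]), 'grasp_force': 0.0, 'finger_gap': 0.08504955857717957}
-0.0187
[[-0.932  0.362 -0.001]
 [ 0.362  0.932 -0.002]
 [ 0.    -0.002 -1.   ]]
```

View pics/top0.png

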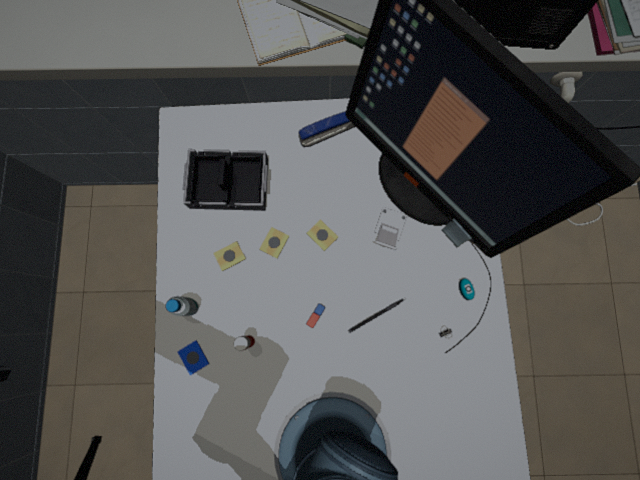

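View pics/sc0.png

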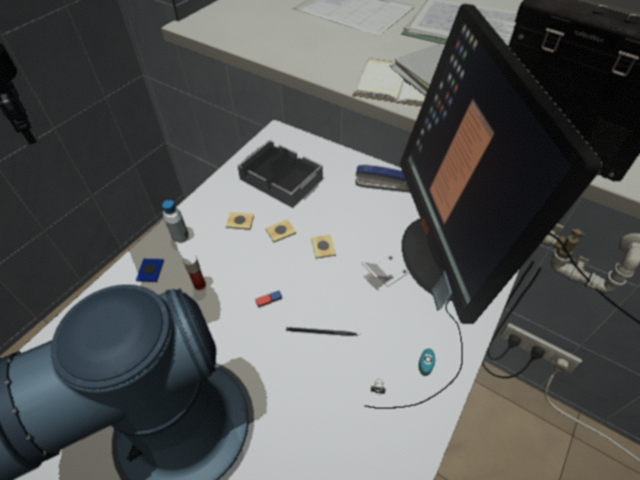

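The top picture shows three plywood chips at (230,256), (274,242) and (322,235), with a blue look-alike at (194,357). The bin and tray are at (227,180), the ramp at (389,228), the stapler at (325,130) and the gel at (182,305). Candidates for a chip are those four plates; I'll take the three plywood ones and check them in a close crop.

Run:
```python
from h import *
import pickle
a,b=pickle.load(open('c0.pkl','rb'))
save('top','crop1.png',a,(170,110,430,290),3)
print(w(a,[(230,256),(274,242),(322,235)],.006), w(a,[(194,357)],.006), w(a,[(389,228)],0),w(a,[(182,305)],.1))
print(-np.array(a['R']).T@np.array(a['t']).ravel())
```

```text
[[0.3958316  0.21310779 0.006     ]
 [0.42497298 0.11877178 0.006     ]
 [0.43883976 0.01461858 0.006     ]] [[0.18724097 0.28141674 0.006     ]] [[ 0.45343194 -0.13269721  0.        ]] [[0.28989597 0.2807052  0.1       ]]
[0.25935288 0.01133264 0.93257766]
```

View pics/crop1.png

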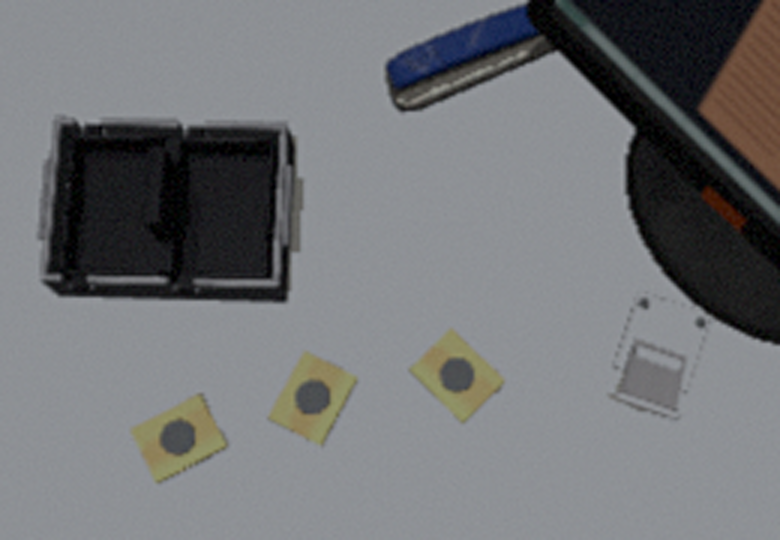

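The crop shows all three plates with round grey magnets up. The ramp edge runs at crop (613,397)-(679,415), facing the robot, with its foot plate behind. The bin slots (breaks in the rim) are at crop x≈80 and 185, so the bin's +x points to picture left (world +y).

```bash
cat >> h.py <<'E'
def yaw(): 
    M=Ro.from_rotvec(get_state()['ee_rot']).as_matrix(); return np.degrees(np.arctan2(M[1,0],M[0,0]))
def plan(x,y,z,yx):
    """delta in current tool axes to TCP target, and yaw about tool z to make tool-x heading = yx (deg) """
    s=get_state();M=Ro.from_rotvec(s['ee_rot']).as_matrix()
    d=M.T@(np.array([x,y,z])-s['tool_pos']); dy=-(yx-yaw()); dy=(dy+180)%360-180
    print('t',round(s['t'],1),'tcp',s['tool_pos'].round(4),'yaw',round(yaw(),1),'q6',round(np.degrees(s['qpos'][5]),1),'-> d',d.round(4),'yaw',round(np.radians(dy),3))
E
python3 - <<'E'
from h import *
import pickle
a,b=pickle.load(open('c0.pkl','rb'))
C=lambda l:[(170+x/3,110+y/3) for x,y in l]
e=w(a,C([(613,397),(679,415)]),.058);print('edge',e,e.mean(0),np.degrees(np.arctan2(*(e[0]-e[1])[1::-1])))
r=w(a,C([(57,118),(288,124),(287,283),(45,275)]),.046);print('rim',r,r.mean(0))
h=w(a,C([(170,150),(165,235)]),.08);print('handle',h)
for q in ([(133,437),(202,395),(228,445),(158,482)],[(305,352),(357,380),(322,445),(269,418)],[(410,370),(452,330),(504,381),(464,422)]):
    v=w(a,C(q),.006);print(v.round(4)[:,:2].tolist(),v.mean(0).round(4),[round(float(np.linalg.norm(v[i]-v[(i+1)%4])),3) for i in range(4)])
c=np.r_[h.mean(0)[:2],0]
plan(c[0],c[1],.25,180)
E
```

```text
edge [[ 0.41186384 -0.09241848  0.058     ]
 [ 0.39875411 -0.13687372  0.058     ]] [ 0.40530898 -0.1146461   0.058     ] 73.56935876895926
rim [[0.62372017 0.29881728 0.046     ]
 [0.61687847 0.13278674 0.046     ]
 [0.49870638 0.13225234 0.046     ]
 [0.50699311 0.30209481 0.046     ]] [0.56157453 0.21648779 0.046     ]
handle [[0.58533846 0.20913003 0.08      ]
 [0.52445617 0.21084579 0.08      ]]
[[0.3971, 0.2468], [0.4269, 0.1981], [0.3902, 0.1786], [0.3644, 0.2279]] [0.3947 0.2129 0.006 ] [0.057, 0.042, 0.056, 0.038]
[[0.4575, 0.1241], [0.4362, 0.0863], [0.3892, 0.1114], [0.4094, 0.1496]] [0.4231 0.1178 0.006 ] [0.043, 0.053, 0.043, 0.054]
[[0.443, 0.0479], [0.4723, 0.0171], [0.4339, -0.0201], [0.4043, 0.0093]] [0.4384 0.0136 0.006 ] [0.043, 0.053, 0.042, 0.055]
t 0.1 tcp [0.2081 0.5354 0.2305] yaw 158.8 q6 83.7 -> d [-0.4412 -0.1777 -0.0193] yaw -0.371
```

drive_tool(
  commands=[
    {"grip": 1, "translation": [-0.02, -0.008, 0], "yaw": 0},
    {"grip": 1, "translation": [-0.03, -0.012, 0], "yaw": 0},
    {"grip": 1, "translation": [-0.03, -0.012, 0], "yaw": 0},
    {"grip": 1, "translation": [-0.03, -0.012, 0], "yaw": 0},
    {"grip": 1, "translation": [-0.03, -0.012, 0], "yaw": 0},
    {"grip": 1, "translation": [-0.03, -0.012, 0], "yaw": 0},
    {"grip": 1, "translation": [-0.03, -0.012, 0], "yaw": 0},
    {"grip": 1, "translation": [-0.03, -0.012, 0], "yaw": 0},
    {"grip": 1, "translation": [-0.03, -0.012, 0], "yaw": 0},
    {"grip": 1, "translation": [-0.03, -0.012, 0], "yaw": 0},
  ],
)

```text
t: 1.1
tool_pos: [0.4371, 0.3216, 0.2309]
ee_rot: [-0.579, -3.087, 0.001]
force: [0.4, 0.1, -0.3]
finger_gap: 0.0852
grasp_force: 0.0
```

drive_tool(
  commands=[
    {"grip": 1, "translation": [-0.03, -0.012, 0], "yaw": 0},
    {"grip": 1, "translation": [-0.03, -0.012, 0], "yaw": 0},
    {"grip": 1, "translation": [-0.03, -0.012, 0], "yaw": 0},
    {"grip": 1, "translation": [-0.03, -0.012, 0], "yaw": 0},
    {"grip": 1, "translation": [-0.03, -0.012, 0], "yaw": 0},
    {"grip": 1, "translation": [0, 0, 0], "yaw": -0.1},
    {"grip": 1, "translation": [0, 0, 0], "yaw": -0.1},
    {"grip": 1, "translation": [0, 0, 0], "yaw": -0.1},
    {"grip": 1, "translation": [0, 0, 0], "yaw": -0.025},
    {"grip": 1, "translation": [0, 0, 0], "yaw": 0},
  ],
)

```text
t: 2.1
tool_pos: [0.5544, 0.2124, 0.2309]
ee_rot: [-0.074, -3.14, 0.0]
force: [0.2, -0.0, 0.7]
finger_gap: 0.0852
grasp_force: 0.0
```

Run:
```python
from h import *
import pickle
c=save('wrist','w1.png');pickle.dump(c,open('c1.pkl','wb'))
plan(.555,.21,.1,177.4);print(np.array(c['T_tool_cam']).round(3))
```

```text
t 2.1 tcp [0.5545 0.2125 0.231 ] yaw 177.3 q6 17.6 -> d [-0.0007 -0.0024  0.131 ] yaw -0.002
[[-0.    -0.959 -0.284  0.073]
 [ 1.    -0.    -0.    -0.   ]
 [-0.    -0.284  0.959 -0.143]
 [ 0.     0.     0.     1.   ]]
```

View pics/w1.png

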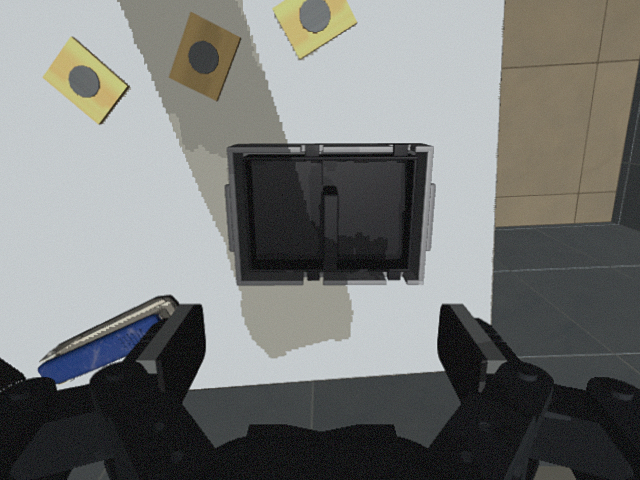

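Wrist view: the bin rim's outer corners are at about (229,146), (433,144), (424,284) and (237,286), and the handle plate's top runs from (330,188) down. The chips are visible at (84,81), (204,57) and (315,15).

Run:
```python
from h import *
import pickle
c=pickle.load(open('c1.pkl','rb'))
r=w(c,[(229,146),(433,144),(424,284),(237,286)],.046);print(r.round(4),r.mean(0)); 
for i in range(4): print(np.linalg.norm(r[i]-r[(i+1)%4]))
print(w(c,[(330,188),(331,266)],.08), w(c,[(84,81),(204,57),(315,15)],.006))
print([np.degrees(np.arctan2(*(p-q)[1::-1])) for p,q in ((r[1],r[0]),(r[2],r[3]))])
```

```text
[[0.4981 0.1402 0.046 ]
 [0.5043 0.305  0.046 ]
 [0.6266 0.3011 0.046 ]
 [0.6207 0.1334 0.046 ]] [0.56243243 0.21992776 0.046     ]
0.16496808089675086
0.12231844549890891
0.1678009161886416
0.12274844226862117
[[0.53038267 0.21997723 0.08      ]
 [0.59265897 0.21823339 0.08      ]] [[0.44047052 0.01289786 0.006     ]
 [0.42573169 0.11834323 0.006     ]
 [0.39827063 0.21446033 0.006     ]]
[np.float64(87.83278916114811), np.float64(87.97396500036638)]
```

drive_tool(
  commands=[
    {"grip": 1, "translation": [-0.007, 0.007, 0.014], "yaw": -0.01},
    {"grip": 1, "translation": [0, 0, 0.03], "yaw": 0},
    {"grip": 1, "translation": [0, 0, 0.03], "yaw": 0},
    {"grip": 1, "translation": [0, 0, 0.03], "yaw": 0},
    {"grip": 1, "translation": [0, 0, 0.03], "yaw": 0},
    {"grip": 1, "translation": [0, 0, 0.03], "yaw": 0},
    {"grip": 1, "translation": [0, 0, 0.02], "yaw": 0},
    {"grip": -1, "translation": [0, 0, 0], "yaw": 0},
    {"grip": -1, "translation": [0, 0, 0], "yaw": 0},
    {"grip": -1, "translation": [0, 0, 0], "yaw": 0},
  ],
)

```text
t: 3.15
tool_pos: [0.5632, 0.2197, 0.0485]
ee_rot: [0.056, 3.139, 0.001]
force: [-0.1, 0.3, 0.4]
finger_gap: 0.0439
grasp_force: 0.0
```

drive_tool(
  commands=[
    {"grip": -1, "translation": [0, 0, 0], "yaw": 0},
    {"grip": -1, "translation": [0, 0, 0], "yaw": 0},
    {"grip": -1, "translation": [0, 0, 0], "yaw": 0},
    {"grip": -1, "translation": [0, 0, 0], "yaw": 0},
    {"grip": -1, "translation": [0, 0, 0], "yaw": 0},
    {"grip": -1, "translation": [0, 0, -0.005], "yaw": 0},
    {"grip": -1, "translation": [0, 0, -0.01], "yaw": 0},
    {"grip": -1, "translation": [0, 0, -0.01], "yaw": 0},
    {"grip": -1, "translation": [0, 0, -0.015], "yaw": 0},
    {"grip": -1, "translation": [0, 0, -0.02], "yaw": 0},
  ],
)

```text
t: 4.15
tool_pos: [0.5612, 0.2189, 0.1076]
ee_rot: [-0.056, -3.139, 0.001]
force: [-1.1, 0.4, -1.0]
finger_gap: 0.0112
grasp_force: 58.4
```

drive_tool(
  commands=[
    {"grip": -1, "translation": [0, 0, -0.03], "yaw": 0},
    {"grip": -1, "translation": [0.004, -0.015, 0], "yaw": 0},
    {"grip": -1, "translation": [0, -0.025, 0], "yaw": 0},
    {"grip": -1, "translation": [0, -0.03, 0], "yaw": 0},
    {"grip": -1, "translation": [0, -0.03, 0], "yaw": 0},
    {"grip": -1, "translation": [0, -0.03, 0], "yaw": 0},
    {"grip": -1, "translation": [0, -0.03, 0], "yaw": 0},
    {"grip": -1, "translation": [0, -0.02, 0], "yaw": 0},
    {"grip": -1, "translation": [0, -0.009, 0], "yaw": 0},
    {"grip": -1, "translation": [0, 0, 0.02], "yaw": 0},
  ],
)

```text
t: 5.15
tool_pos: [0.5531, 0.0288, 0.1192]
ee_rot: [0.06, 3.136, -0.0]
force: [0.4, -0.1, -1.7]
finger_gap: 0.0111
grasp_force: 58.6
```

drive_tool(
  commands=[
    {"grip": -1, "translation": [0, 0, 0.02], "yaw": 0},
    {"grip": -1, "translation": [0, 0, 0.02], "yaw": 0},
    {"grip": -1, "translation": [0, 0, 0.015], "yaw": 0},
    {"grip": -1, "translation": [0, 0, 0.01], "yaw": 0},
    {"grip": -1, "translation": [0, 0, 0.005], "yaw": 0},
    {"grip": -1, "translation": [0, 0, 0.003], "yaw": 0},
    {"grip": -1, "translation": [0, 0, 0.001], "yaw": 0},
    {"grip": -1, "translation": [0, 0, 0], "yaw": 0},
    {"grip": -1, "translation": [0, 0, 0], "yaw": 0},
    {"grip": -1, "translation": [0, 0, 0], "yaw": 0},
  ],
)

```text
t: 6.15
tool_pos: [0.5517, 0.0304, 0.0438]
ee_rot: [0.056, 3.14, 0.0]
force: [0.2, 0.2, -1.5]
finger_gap: 0.0116
grasp_force: 58.5
```

drive_tool(
  commands=[
    {"grip": -1, "translation": [0, 0, 0.001], "yaw": 0},
    {"grip": -1, "translation": [0, 0, 0.001], "yaw": 0},
    {"grip": -1, "translation": [0, 0, 0.001], "yaw": 0},
    {"grip": -1, "translation": [0, 0, 0], "yaw": 0},
    {"grip": 1, "translation": [0, 0, 0], "yaw": 0},
    {"grip": 1, "translation": [0, 0, 0], "yaw": 0},
    {"grip": 1, "translation": [0, 0, 0], "yaw": 0},
    {"grip": 1, "translation": [0, 0, 0], "yaw": 0},
    {"grip": 1, "translation": [0, 0, 0], "yaw": 0},
    {"grip": 1, "translation": [0, 0, 0], "yaw": 0},
  ],
)

```text
t: 7.15
tool_pos: [0.5512, 0.0304, 0.0401]
ee_rot: [-0.056, -3.141, -0.0]
force: [-1.0, -0.2, -0.3]
finger_gap: 0.0853
grasp_force: 0.0
```

drive_tool(
  commands=[
    {"grip": 1, "translation": [0, 0, -0.02], "yaw": 0},
    {"grip": 1, "translation": [0, 0, -0.03], "yaw": 0},
    {"grip": 1, "translation": [0, 0, -0.03], "yaw": 0},
    {"grip": 1, "translation": [0, 0, -0.04], "yaw": 0},
    {"grip": 1, "translation": [0, 0, -0.04], "yaw": 0},
    {"grip": 1, "translation": [0.04, 0, 0], "yaw": 0},
    {"grip": 1, "translation": [0.04, 0, 0], "yaw": 0},
    {"grip": 1, "translation": [0.03, 0, 0], "yaw": 0},
    {"grip": 1, "translation": [0, 0, 0], "yaw": 0},
    {"grip": 1, "translation": [0, 0, 0], "yaw": 0},
  ],
)

```text
t: 8.15
tool_pos: [0.4412, 0.0344, 0.2005]
ee_rot: [0.056, 3.14, 0.0]
force: [0.5, -0.8, 0.3]
finger_gap: 0.0853
grasp_force: 0.0
```

Run:
```python
from h import *
import pickle
c=save('top','top2.png',None,(170,110,430,290),3);pickle.dump(c,open('c2.pkl','wb'))
```

```text
(no output)
```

View pics/top2.png

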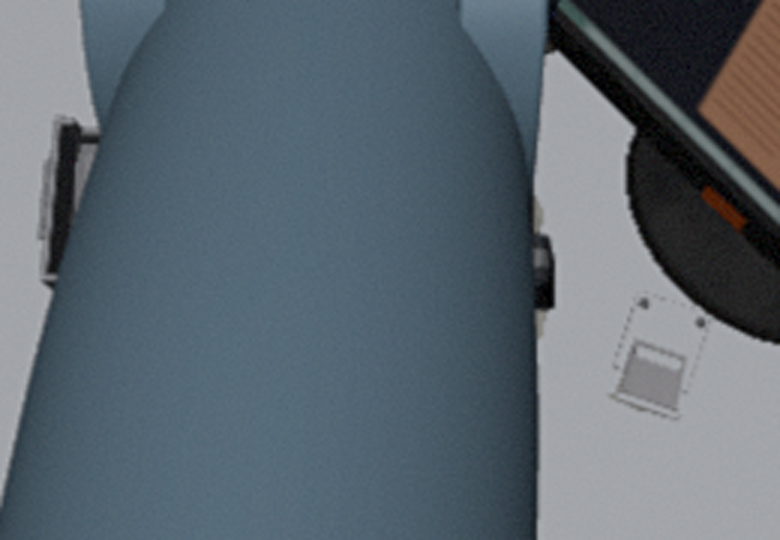

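The arm hides most of this view; the tray shows at crop (545,270), standing. I'll measure the chips with the wrist camera and a colour mask.

```bash
cat >> h.py <<'E'
def chips(c,z=.006,lo=(15,60,60),hi=(35,255,255),amin=400):
    m=cv2.inRange(cv2.cvtColor(c['frame'],cv2.COLOR_RGB2HSV),lo,hi)
    m=cv2.morphologyEx(m,cv2.MORPH_CLOSE,np.ones((5,5)))
    for k in cv2.findContours(m,cv2.RETR_EXTERNAL,cv2.CHAIN_APPROX_NONE)[0]:
        if cv2.contourArea(k)<amin: continue
        q=k.reshape(-1,2); edge=q.min()<2 or q[:,0].max()>637 or q[:,1].max()>477
        v=w(c,q,z)[:,:2]; (cx,cy),(a,b),ang=cv2.minAreaRect((v*1000).astype(np.float32))
        if a<b: ang+=90
        print('chip px',q.mean(0).round(),'xy',round(cx/1000,4),round(cy/1000,4),'size',round(max(a,b),1),round(min(a,b),1),'long side heading',round(ang%180,1),'CUT' if edge else '')
E
python3 - <<'E'
from h import *
import pickle
c=cam('wrist');pickle.dump(c,open('c3.pkl','wb'));chips(c)
a,b=pickle.load(open('c0.pkl','rb'));print('top0');chips(a,amin=100)
chips(pickle.load(open('c1.pkl','rb')))
E
```

```text
chip px [297. 205.] xy 0.4405 0.0135 size 55.8 44.6 long side heading 43.9 
chip px [418. 184.] xy 0.4258 0.1177 size 55.9 44.9 long side heading 151.4 
chip px [536. 146.] xy 0.3984 0.2133 size 57.2 45.0 long side heading 117.5 
top0
chip px [229. 256.] xy 0.3966 0.2146 size 54.8 43.7 long side heading 117.6 
chip px [114. 249.] xy 0.4161 0.4592 size 42.8 32.7 long side heading 52.1 
chip px [152. 248.] xy 0.4157 0.3857 size 53.5 21.5 long side heading 3.4 
chip px [547. 253.] xy 0.3909 -0.471 size 99.1 36.7 long side heading 7.4 
chip px [274. 242.] xy 0.4241 0.119 size 54.4 42.9 long side heading 152.3 
chip px [322. 235.] xy 0.4398 0.0144 size 54.2 41.8 long side heading 43.8 
chip px [582. 309.] xy 0.2476 -0.5015 size 631.2 288.1 long side heading 171.3 CUT
chip px [133. 205.] xy 0.5143 0.4217 size 113.8 80.8 long side heading 76.8 
chip px [101. 337.] xy 0.2585 0.4705 size 603.1 221.3 long side heading 0.9 CUT
chip px [86. 81.] xy 0.4411 0.0144 size 57.9 45.0 long side heading 44.0 
chip px [204.  56.] xy 0.4262 0.1183 size 56.1 45.0 long side heading 151.6 
chip px [564. 109.] xy 0.4914 0.429 size 192.0 116.8 long side heading 0.1 CUT
chip px [313.  22.] xy 0.3983 0.2138 size 56.2 45.2 long side heading 117.2 CUT
```

Chip A is at (0.4405, 0.0135), long side heading 44°. Going to grip it across the 56 mm side.

drive_tool(
  commands=[
    {"grip": 0.65, "translation": [0, -0.021, 0], "yaw": 0.128},
    {"grip": 0.65, "translation": [0, 0, 0.03], "yaw": 0.128},
    {"grip": 0.65, "translation": [0, 0, 0.03], "yaw": 0.128},
    {"grip": 0.65, "translation": [0, 0, 0.03], "yaw": 0.128},
    {"grip": 0.65, "translation": [0, 0, 0.03], "yaw": 0.128},
    {"grip": 0.65, "translation": [0, 0, 0.03], "yaw": 0.128},
    {"grip": 0.65, "translation": [0, 0, 0.025], "yaw": 0},
    {"grip": 0.65, "translation": [0, 0, 0.015], "yaw": 0},
    {"grip": 0.65, "translation": [0, 0, 0], "yaw": 0},
    {"grip": 0.65, "translation": [0, 0, 0], "yaw": 0},
  ],
)

```text
t: 9.25
tool_pos: [0.4414, 0.0133, 0.0103]
ee_rot: [-1.229, -2.891, -0.0]
force: [-0.1, 0.5, 0.1]
finger_gap: 0.0706
grasp_force: 0.0
```

Run:
```python
from h import *
plan(.4405,.0135,-.003,133.9)
c=cam('wrist');chips(c);s=get_state();print(s['finger_gap'],s['force'])
```

```text
t 9.2 tcp [0.4414 0.0133 0.0103] yaw 133.9 q6 39.5 -> d [ 0.0008 -0.0005  0.0133] yaw 0.001
chip px [323. 300.] xy 0.4407 0.014 size 56.2 45.7 long side heading 44.0 
chip px [499.  79.] xy 0.4259 0.1176 size 56.7 45.5 long side heading 151.7 CUT
0.07045597936437259 [-0.06386136 -0.3268034  -0.35717409]
```

drive_tool(
  commands=[
    {"grip": 0.65, "translation": [0.0005, 0, 0.005], "yaw": 0},
    {"grip": 0.65, "translation": [0, 0, 0.005], "yaw": 0},
    {"grip": 0.65, "translation": [0, 0, 0.0035], "yaw": 0},
    {"grip": 0.65, "translation": [0, 0, 0], "yaw": 0},
    {"grip": -1, "translation": [0, 0, 0], "yaw": 0},
    {"grip": -1, "translation": [0, 0, 0], "yaw": 0},
    {"grip": -1, "translation": [0, 0, 0], "yaw": 0},
    {"grip": -1, "translation": [0, 0, 0], "yaw": 0},
    {"grip": -1, "translation": [0, 0, 0], "yaw": 0},
    {"grip": -1, "translation": [0, 0, 0], "yaw": 0},
  ],
)

```text
t: 10.3
tool_pos: [0.4402, 0.0137, -0.0026]
ee_rot: [1.229, 2.891, 0.0]
force: [-1.7, -0.1, 6.3]
finger_gap: 0.054
grasp_force: 62.0
```

drive_tool(
  commands=[
    {"grip": -1, "translation": [0, 0, -0.01], "yaw": 0},
    {"grip": -1, "translation": [0, 0, -0.02], "yaw": 0},
    {"grip": -1, "translation": [0, 0, -0.03], "yaw": 0},
    {"grip": -1, "translation": [0, 0, -0.03], "yaw": 0},
    {"grip": -1, "translation": [0, 0, -0.03], "yaw": -0.1},
    {"grip": -1, "translation": [0, 0, -0.03], "yaw": -0.1},
    {"grip": -1, "translation": [0, 0, -0.02], "yaw": -0.1},
    {"grip": -1, "translation": [0, 0, 0], "yaw": -0.1},
    {"grip": -1, "translation": [0, 0, 0], "yaw": -0.117},
    {"grip": -1, "translation": [0, 0, 0], "yaw": 0},
  ],
)

```text
t: 11.3
tool_pos: [0.4403, 0.0137, 0.1676]
ee_rot: [0.449, 3.108, 0.0]
force: [-0.4, -1.3, 0.5]
finger_gap: 0.0534
grasp_force: 63.3
```

drive_tool(
  commands=[
    {"grip": -1, "translation": [0, -0.02, 0], "yaw": 0},
    {"grip": -1, "translation": [0, -0.02, 0], "yaw": 0},
    {"grip": -1, "translation": [0, -0.02, 0], "yaw": 0},
    {"grip": -1, "translation": [0, -0.01, 0], "yaw": 0},
    {"grip": -1, "translation": [0, 0, 0], "yaw": 0},
    {"grip": -1, "translation": [0, 0, 0], "yaw": 0},
    {"grip": -1, "translation": [0, 0, 0], "yaw": 0},
    {"grip": -1, "translation": [0, 0, 0], "yaw": 0},
    {"grip": -1, "translation": [0, 0, 0], "yaw": 0},
    {"grip": -1, "translation": [0, 0, 0], "yaw": 0},
  ],
)

```text
t: 12.3
tool_pos: [0.4205, -0.0531, 0.1668]
ee_rot: [-0.448, -3.109, -0.0]
force: [0.6, -1.1, 0.0]
finger_gap: 0.0535
grasp_force: 63.3
```

Run:
```python
from h import *
import pickle
plan(.39,-.11,.08,163.6)
c=save('wrist','w4.png');pickle.dump(c,open('c4.pkl','wb'));s=get_state();print(s['finger_gap'],s['grasp_force'])
```

```text
t 12.3 tcp [ 0.4205 -0.0531  0.1668] yaw 163.6 q6 0.6 -> d [ 0.0132 -0.0632  0.0868] yaw -0.0
0.05386949353271892 63.32455515861511
```

View pics/w4.png

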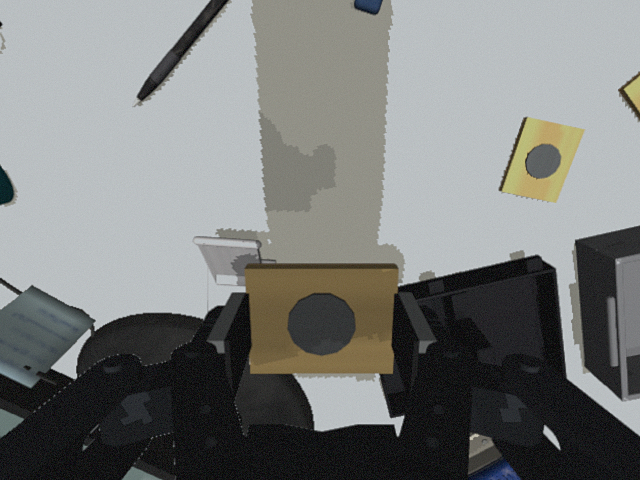

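The chip is held level, magnet up at (322,323). The ramp edge is seen from about (195,239) to (262,242), so I'll enlarge that.

Run:
```python
from h import *
import pickle
c=pickle.load(open('c4.pkl','rb'));save('','w4c.png',c,(180,220,290,300),7)
```

```text
(no output)
```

View pics/w4c.png

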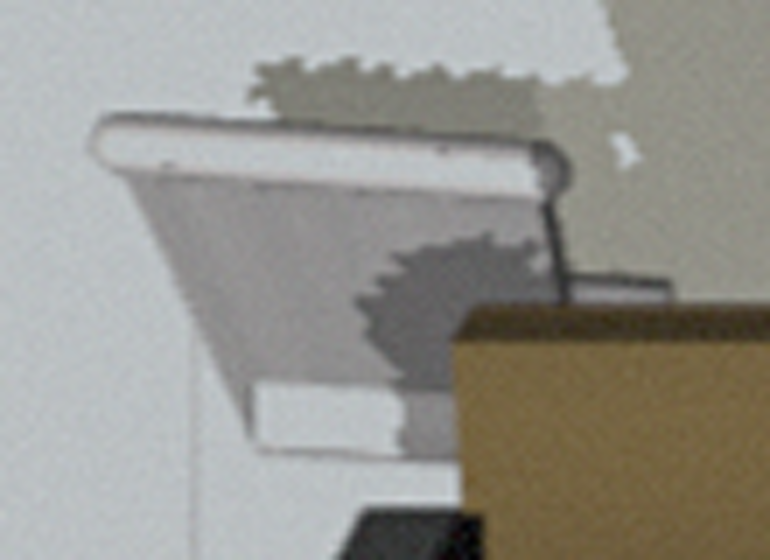

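The enlarged edge bead runs, along its centre line, from crop (97,143) to (552,170).

Run:
```python
from h import *
import pickle
c=pickle.load(open('c4.pkl','rb'))
e=w(c,[(180+97/7,220+143/7),(180+552/7,220+170/7)],.055);print(e,np.linalg.norm(e[1]-e[0]));u=(e[1]-e[0]);h=np.degrees(np.arctan2(u[1],u[0]));m=e.mean(0)
print(m,h)
q=h+90;n=np.array([np.cos(np.radians(q)),np.sin(np.radians(q))])
t=m[:2]+.016*n;print(t,q)
# chip in hand
p=w(c,[(246,265),(397,265),(393,374),(249,374)],.166);print(p.round(4),p.mean(0))
plan(t[0],t[1],.073,q)
```

```text
[[ 0.40082298 -0.1371408   0.055     ]
 [ 0.41575818 -0.0961017   0.055     ]] 0.043672276421062306
[ 0.40829058 -0.11662125  0.055     ] 70.00221881837716
[ 0.39325529 -0.11114951] 160.00221881837717
[[ 0.3937 -0.0761  0.166 ]
 [ 0.4103 -0.0199  0.166 ]
 [ 0.4575 -0.0328  0.166 ]
 [ 0.4403 -0.0911  0.166 ]] [ 0.42546349 -0.05498241  0.166     ]
t 12.3 tcp [ 0.4205 -0.0532  0.1668] yaw 163.6 q6 0.6 -> d [ 0.0097 -0.0633  0.0938] yaw 0.063
```

drive_tool(
  commands=[
    {"grip": -1, "translation": [-0.01, -0.02, 0], "yaw": 0},
    {"grip": -1, "translation": [-0.01, -0.02, 0], "yaw": 0},
    {"grip": -1, "translation": [-0.004, -0.007, 0], "yaw": 0},
    {"grip": -1, "translation": [0, 0, 0], "yaw": 0.03},
    {"grip": -1, "translation": [0, 0, 0], "yaw": 0},
    {"grip": -1, "translation": [0, 0, 0], "yaw": 0},
    {"grip": -1, "translation": [0, 0, 0], "yaw": 0},
    {"grip": -1, "translation": [0, 0, 0], "yaw": 0},
    {"grip": -1, "translation": [0, 0, 0], "yaw": 0},
    {"grip": -1, "translation": [0, 0, 0], "yaw": 0},
  ],
)

```text
t: 13.35
tool_pos: [0.4301, -0.1051, 0.1668]
ee_rot: [0.495, 3.102, 0.0]
force: [-0.6, 0.6, -0.3]
finger_gap: 0.0535
grasp_force: 63.3
```

Run:
```python
from h import *
import pickle
c=save('wrist','w5.png',None,(230,160,430,310),4);pickle.dump(c,open('c5.pkl','wb'))
```

```text
(no output)
```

View pics/w5.png

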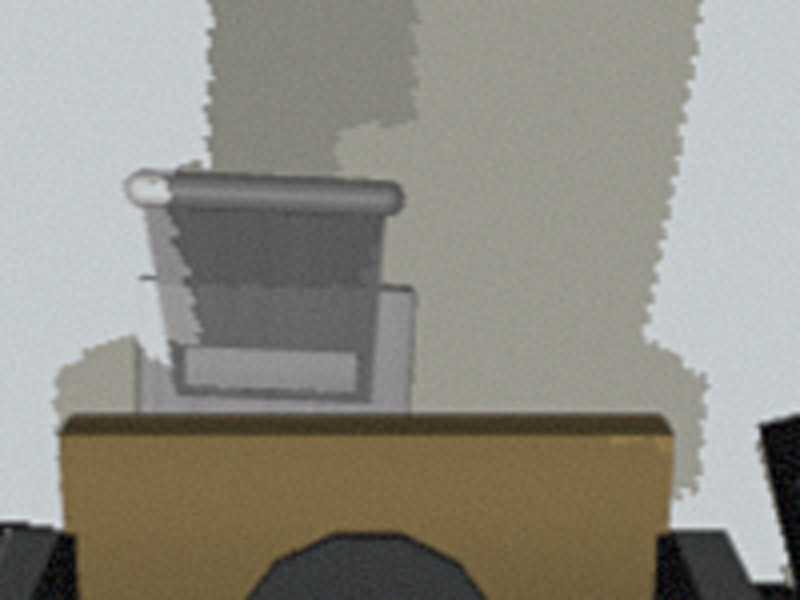

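The edge bead is a capsule (about 46 mm with its caps) from crop (126,188) to (404,199).

Run:
```python
from h import *
import pickle
c=pickle.load(open('c5.pkl','rb'))
e=w(c,[(230+126/4,160+188/4),(230+404/4,160+199/4)],.055);print(e,np.linalg.norm(e[1]-e[0]));u=(e[1]-e[0]);h=np.degrees(np.arctan2(u[1],u[0]));m=e.mean(0)
print(m,h)
q=h+90;n=np.array([np.cos(np.radians(q)),np.sin(np.radians(q))])
t=m[:2]+.016*n;print(t,q)
p=w(c,[(230+62/4,160+432/4),(230+672/4,160+432/4)],.166);mid=p.mean(0)[:2];s=get_state();print('chip near edge',mid, 'offset from tcp along n', (mid-s['tool_pos'][:2])@n, 'along u',(mid-s['tool_pos'][:2])@(u[:2]/np.linalg.norm(u)))
plan(t[0],t[1],.073,q)
```

```text
[[ 0.40056408 -0.13727206  0.055     ]
 [ 0.41656011 -0.09435948  0.055     ]] 0.045796969801429
[ 0.4085621  -0.11581577  0.055     ] 69.55663997735516
[ 0.39356981 -0.11022727] 159.55663997735516
chip near edge [ 0.4130314  -0.09979094] offset from tcp along n 0.01791678756929675 along u -0.0009194096151692069
t 13.4 tcp [ 0.4301 -0.1052  0.1668] yaw 161.9 q6 -3.8 -> d [ 0.0332 -0.0162  0.0938] yaw 0.04
```

drive_tool(
  commands=[
    {"grip": -1, "translation": [0.017, -0.008, 0], "yaw": 0.02},
    {"grip": -1, "translation": [0.0163, -0.0082, 0], "yaw": 0.02},
    {"grip": -1, "translation": [0, 0, 0.025], "yaw": 0},
    {"grip": -1, "translation": [0, 0, 0.025], "yaw": 0},
    {"grip": -1, "translation": [0, 0, 0.025], "yaw": 0},
    {"grip": -1, "translation": [0, 0, 0.0155], "yaw": 0},
    {"grip": -1, "translation": [0, 0, 0.008], "yaw": 0},
    {"grip": -1, "translation": [0, 0, 0], "yaw": 0},
    {"grip": -1, "translation": [0, 0, 0], "yaw": 0},
    {"grip": -1, "translation": [0, 0, 0], "yaw": 0},
  ],
)

```text
t: 14.4
tool_pos: [0.3944, -0.1104, 0.0692]
ee_rot: [0.557, 3.09, -0.001]
force: [-0.2, 0.4, -0.4]
finger_gap: 0.054
grasp_force: 63.3
```

Run:
```python
from h import *
plan(.3936,-.1102,.068,159.6)
```

```text
t 14.4 tcp [ 0.3944 -0.1104  0.0692] yaw 159.6 q6 -4.1 -> d [ 0.0008 -0.0001  0.0012] yaw -0.001
```

drive_tool(
  commands=[
    {"grip": 1, "translation": [0, 0, 0], "yaw": 0},
    {"grip": 1, "translation": [0, 0, 0], "yaw": 0},
    {"grip": 1, "translation": [0, 0, 0], "yaw": 0},
    {"grip": 1, "translation": [0, 0, 0], "yaw": 0},
    {"grip": 1, "translation": [0, 0, 0], "yaw": 0},
    {"grip": 1, "translation": [0, 0, 0], "yaw": 0},
    {"grip": 1, "translation": [0, 0, 0], "yaw": 0},
    {"grip": 1, "translation": [0, 0, 0], "yaw": 0},
    {"grip": 1, "translation": [0, 0, -0.05], "yaw": 0},
    {"grip": 1, "translation": [0, 0, -0.05], "yaw": 0},
  ],
)

```text
t: 15.4
tool_pos: [0.3914, -0.109, 0.1681]
ee_rot: [-0.557, -3.087, -0.002]
force: [1.6, -0.0, -0.1]
finger_gap: 0.0854
grasp_force: 0.0
```

Run:
```python
from h import *
import pickle
c=save('wrist','w6.png');pickle.dump(c,open('c6.pkl','wb'));print('up z8');chips(c,.008)
```

```text
up z8
chip px [ 19. 315.] xy 0.3809 -0.3829 size 80.3 35.6 long side heading 2.4 CUT
chip px [322. 189.] xy 0.3705 -0.1012 size 55.7 44.3 long side heading 69.0 
chip px [614. 157.] xy 0.4251 0.1156 size 55.8 48.5 long side heading 152.3 CUT
```

View pics/w6.png

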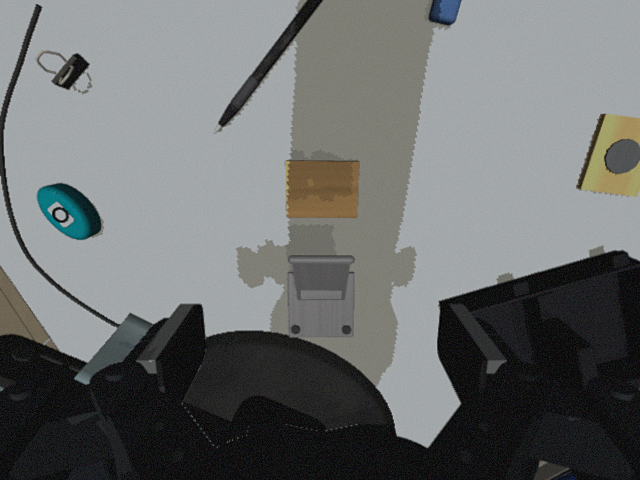

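The chip now shows plain wood (no magnet) at (322,189), so it flipped face up, lying 41 mm beyond the edge. Picking it up.

drive_tool(
  commands=[
    {"grip": 0.65, "translation": [0.022, 0, 0.02], "yaw": 0},
    {"grip": 0.65, "translation": [0, 0, 0.03], "yaw": 0.01},
    {"grip": 0.65, "translation": [0, 0, 0.03], "yaw": 0},
    {"grip": 0.65, "translation": [0, 0, 0.03], "yaw": 0},
    {"grip": 0.65, "translation": [0, 0, 0.03], "yaw": 0},
    {"grip": 0.65, "translation": [0, 0, 0.015], "yaw": 0},
    {"grip": 0.65, "translation": [0, 0, 0.005], "yaw": 0},
    {"grip": 0.65, "translation": [0, 0, 0], "yaw": 0},
    {"grip": 0.65, "translation": [0, 0, 0], "yaw": 0},
    {"grip": 0.65, "translation": [0, 0, 0], "yaw": 0},
  ],
)

```text
t: 16.45
tool_pos: [0.3739, -0.1027, 0.0092]
ee_rot: [0.572, 3.087, -0.001]
force: [-0.7, -0.3, 0.7]
finger_gap: 0.0706
grasp_force: 0.0
```

Run:
```python
from h import *
chips(cam('wrist'),.008);plan(.3705,-.1012,.001,159)
```

```text
chip px [323. 295.] xy 0.3702 -0.1012 size 56.0 45.5 long side heading 69.0 
t 16.5 tcp [ 0.3738 -0.1027  0.0092] yaw 159.0 q6 -3.8 -> d [0.0037 0.0002 0.0082] yaw -0.0
```

drive_tool(
  commands=[
    {"grip": 0.65, "translation": [0.0037, 0, 0.004], "yaw": 0},
    {"grip": 0.65, "translation": [0, 0, 0.004], "yaw": 0},
    {"grip": 0.65, "translation": [0, 0, 0], "yaw": 0},
    {"grip": -1, "translation": [0, 0, 0], "yaw": 0},
    {"grip": -1, "translation": [0, 0, 0], "yaw": 0},
    {"grip": -1, "translation": [0, 0, 0], "yaw": 0},
    {"grip": -1, "translation": [0, 0, 0], "yaw": 0},
    {"grip": -1, "translation": [0, 0, 0], "yaw": 0},
    {"grip": -1, "translation": [0, 0, -0.01], "yaw": 0},
    {"grip": -1, "translation": [0, 0, -0.03], "yaw": 0},
  ],
)

```text
t: 17.5
tool_pos: [0.367, -0.0999, 0.039]
ee_rot: [-0.572, -3.084, -0.002]
force: [0.6, -0.2, -0.7]
finger_gap: 0.0533
grasp_force: 63.1
```

drive_tool(
  commands=[
    {"grip": -1, "translation": [0, 0, -0.04], "yaw": 0},
    {"grip": -1, "translation": [0, 0, -0.04], "yaw": 0},
    {"grip": -1, "translation": [0, 0, -0.03], "yaw": 0.125},
    {"grip": -1, "translation": [0, 0, 0], "yaw": 0.125},
    {"grip": -1, "translation": [0, 0, 0], "yaw": 0.125},
    {"grip": -1, "translation": [0, 0, 0], "yaw": 0.125},
    {"grip": -1, "translation": [0, 0, 0], "yaw": 0.125},
    {"grip": -1, "translation": [0, 0, 0], "yaw": 0.125},
    {"grip": -1, "translation": [0, 0, 0], "yaw": 0.125},
    {"grip": -1, "translation": [0, 0, 0], "yaw": 0.125},
  ],
)

```text
t: 18.5
tool_pos: [0.3692, -0.1009, 0.1502]
ee_rot: [-1.99, -2.431, -0.0]
force: [-0.1, -0.2, 0.0]
finger_gap: 0.0532
grasp_force: 63.1
```

drive_tool(
  commands=[
    {"grip": -1, "translation": [0, 0, 0], "yaw": 0.125},
    {"grip": -1, "translation": [0, 0, 0], "yaw": 0.118},
    {"grip": -1, "translation": [0, 0, 0], "yaw": 0},
    {"grip": -1, "translation": [0.02, 0.015, 0], "yaw": 0},
    {"grip": -1, "translation": [0.03, 0.02, 0], "yaw": 0},
    {"grip": -1, "translation": [0.035, 0.025, 0], "yaw": 0},
    {"grip": -1, "translation": [0.035, 0.025, 0], "yaw": 0},
    {"grip": -1, "translation": [0.035, 0.025, 0], "yaw": 0},
    {"grip": -1, "translation": [0.035, 0.025, 0], "yaw": 0},
    {"grip": -1, "translation": [0, 0, 0], "yaw": 0},
  ],
)

```text
t: 19.5
tool_pos: [0.5148, 0.0873, 0.1502]
ee_rot: [2.255, 2.186, 0.005]
force: [-1.0, -1.0, -0.6]
finger_gap: 0.0535
grasp_force: 63.1
```

Run:
```python
from h import *
import pickle
plan(.5596,.1685,.15,87.8);s=get_state();print(s['finger_gap'])
c=cam('wrist');pickle.dump(c,open('c7.pkl','wb'));chips(c)
```

```text
t 19.5 tcp [0.5148 0.0873 0.1502] yaw 88.2 q6 94.4 -> d [0.0826 0.0422 0.0004] yaw 0.007
0.0535424384578705
chip px [321. 318.] xy 0.5114 0.0031 size 118.7 96.9 long side heading 178.2 
chip px [168. 230.] xy 0.3986 0.0822 size 56.6 45.8 long side heading 151.8 
chip px [139.  40.] xy 0.3988 0.2141 size 57.9 45.1 long side heading 117.1 CUT
```

drive_tool(
  commands=[
    {"grip": -1, "translation": [0.02, 0.01, 0], "yaw": 0.007},
    {"grip": -1, "translation": [0.03, 0.016, 0], "yaw": 0},
    {"grip": -1, "translation": [0.0326, 0.0162, 0], "yaw": 0},
    {"grip": -1, "translation": [0, 0, 0], "yaw": 0},
    {"grip": -1, "translation": [0, 0, 0], "yaw": 0},
    {"grip": -1, "translation": [0, 0, 0], "yaw": 0},
    {"grip": -1, "translation": [0, 0, 0], "yaw": 0},
    {"grip": -1, "translation": [0, 0, 0], "yaw": 0},
    {"grip": -1, "translation": [0, 0, 0], "yaw": 0},
    {"grip": -1, "translation": [0, 0, 0], "yaw": 0},
  ],
)

```text
t: 20.55
tool_pos: [0.5574, 0.164, 0.1504]
ee_rot: [2.272, 2.169, 0.0]
force: [0.9, 0.5, -0.7]
finger_gap: 0.0533
grasp_force: 63.1
```

Run:
```python
from h import *
import pickle
plan(.5596,.1685,.15,87.8)
c=save('wrist','w8.png');pickle.dump(c,open('c8.pkl','wb'))
print(px(c,[[.4981,.1402,.046],[.5043,.305,.046],[.6266,.3011,.046],[.6207,.1334,.046]]))
```

```text
t 20.6 tcp [0.5574 0.164  0.1504] yaw 87.3 q6 102.8 -> d [0.0046 0.002  0.0004] yaw -0.008
[[236.16236083 272.6643492 ]
 [214.32601679  -7.68847658]
 [437.99454047 -11.60117188]
 [418.95768075 274.25444556]]
```

View pics/w8.png

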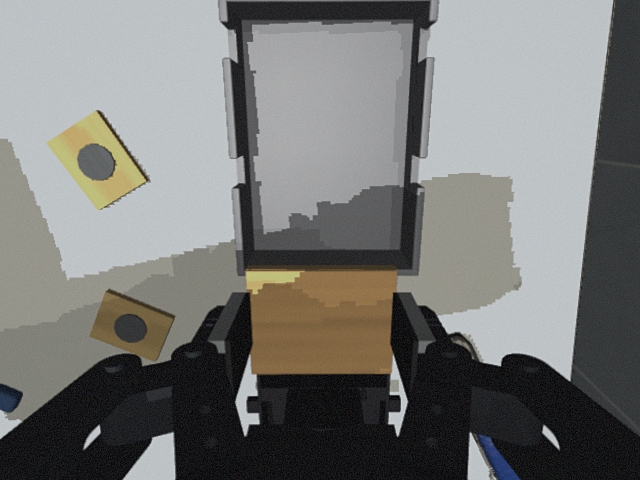

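The bin is empty and unmoved: its near rim corners, at (237,272) and (418,273), match my prediction, with the slots where expected. The chip is held face up. Chip 2 has been knocked aside and now shows at (132,327).

drive_tool(
  commands=[
    {"grip": -1, "translation": [0.0046, 0.002, 0], "yaw": -0.008},
    {"grip": -1, "translation": [0, 0, 0.03], "yaw": 0},
    {"grip": -1, "translation": [0, 0, 0.03], "yaw": 0},
    {"grip": -1, "translation": [0, 0, 0.03], "yaw": 0},
    {"grip": -1, "translation": [0, 0, 0.025], "yaw": 0},
    {"grip": -1, "translation": [0, 0, 0.015], "yaw": 0},
    {"grip": -1, "translation": [0, 0, 0.008], "yaw": 0},
    {"grip": -1, "translation": [0, 0, 0.004], "yaw": 0},
    {"grip": -1, "translation": [0, 0, 0], "yaw": 0},
    {"grip": -1, "translation": [0, 0, 0], "yaw": 0},
  ],
)

```text
t: 21.6
tool_pos: [0.5606, 0.1691, 0.0093]
ee_rot: [2.262, 2.178, 0.002]
force: [0.2, -0.2, -0.8]
finger_gap: 0.0538
grasp_force: 63.1
```

drive_tool(
  commands=[
    {"grip": -1, "translation": [0, 0, 0], "yaw": 0},
    {"grip": -1, "translation": [0, 0, 0.001], "yaw": 0},
    {"grip": 0.5, "translation": [0, 0, 0], "yaw": 0},
    {"grip": 0.5, "translation": [0, 0, 0], "yaw": 0},
    {"grip": 0.5, "translation": [0, 0, 0], "yaw": 0},
    {"grip": 0.5, "translation": [0, 0, 0], "yaw": 0},
    {"grip": 0.5, "translation": [0, 0, 0], "yaw": 0},
    {"grip": 0.5, "translation": [0, 0, -0.02], "yaw": 0},
    {"grip": 0.5, "translation": [0, 0, -0.03], "yaw": 0},
    {"grip": 0.5, "translation": [0, 0, -0.03], "yaw": 0},
  ],
)

```text
t: 22.6
tool_pos: [0.5589, 0.1687, 0.0877]
ee_rot: [-2.263, -2.178, 0.002]
force: [0.5, 0.5, -0.2]
finger_gap: 0.064
grasp_force: 0.0
```

drive_tool(
  commands=[
    {"grip": 0.5, "translation": [0, 0, -0.04], "yaw": 0},
    {"grip": 0.65, "translation": [-0.01, -0.016, -0.02], "yaw": 0},
    {"grip": 0.65, "translation": [-0.0185, -0.0314, 0], "yaw": 0},
    {"grip": 0.65, "translation": [-0.0185, -0.0314, 0], "yaw": 0},
    {"grip": 0.65, "translation": [-0.0185, -0.0314, 0], "yaw": 0},
    {"grip": 0.65, "translation": [-0.0185, -0.0314, 0], "yaw": 0},
    {"grip": 0.65, "translation": [-0.0085, -0.0154, 0], "yaw": 0},
    {"grip": 0.65, "translation": [0, 0, 0], "yaw": 0.15},
    {"grip": 0.65, "translation": [0, 0, 0], "yaw": 0.15},
    {"grip": 0.65, "translation": [0, 0, 0], "yaw": 0.154},
  ],
)

```text
t: 23.6
tool_pos: [0.3991, 0.0822, 0.1475]
ee_rot: [2.697, 1.61, 0.001]
force: [-0.6, 0.5, 0.4]
finger_gap: 0.0705
grasp_force: 0.0
```

Run:
```python
from h import *
chips(cam('wrist'));plan(.3986,.0822,.0,61.8)
```

```text
chip px [322. 220.] xy 0.3986 0.0822 size 56.0 44.4 long side heading 151.7 
chip px [484.  13.] xy 0.5546 0.1473 size 62.1 24.5 long side heading 151.2 CUT
chip px [226.  48.] xy 0.399 0.214 size 56.8 44.6 long side heading 117.4 CUT
t 23.6 tcp [0.3991 0.0823 0.1475] yaw 61.5 q6 121.2 -> d [-0.0004 -0.0005  0.1475] yaw -0.006
```

drive_tool(
  commands=[
    {"grip": 0.65, "translation": [0, -0.0005, 0.03], "yaw": -0.005},
    {"grip": 0.65, "translation": [0, 0, 0.035], "yaw": 0},
    {"grip": 0.65, "translation": [0, 0, 0.035], "yaw": 0},
    {"grip": 0.65, "translation": [0, 0, 0.025], "yaw": 0},
    {"grip": 0.65, "translation": [0, 0, 0.015], "yaw": 0},
    {"grip": 0.65, "translation": [0, 0, 0.006], "yaw": 0},
    {"grip": 0.65, "translation": [0, 0, 0.003], "yaw": 0},
    {"grip": 0.65, "translation": [0, 0, 0], "yaw": 0},
    {"grip": 0.65, "translation": [0, 0, 0], "yaw": 0},
    {"grip": 0.65, "translation": [0, 0, 0], "yaw": 0},
  ],
)

```text
t: 24.65
tool_pos: [0.3997, 0.0827, -0.0009]
ee_rot: [2.687, 1.626, 0.003]
force: [0.1, -0.7, 0.3]
finger_gap: 0.0705
grasp_force: 0.0
```

drive_tool(
  commands=[
    {"grip": -1, "translation": [0, 0, 0], "yaw": 0},
    {"grip": -1, "translation": [0, 0, 0], "yaw": 0},
    {"grip": -1, "translation": [0, 0, 0], "yaw": 0},
    {"grip": -1, "translation": [0, 0, 0], "yaw": 0},
    {"grip": -1, "translation": [0, 0, 0], "yaw": 0},
    {"grip": -1, "translation": [0, 0, 0], "yaw": 0},
    {"grip": -1, "translation": [0, 0, -0.01], "yaw": 0},
    {"grip": -1, "translation": [0, 0, -0.03], "yaw": 0},
    {"grip": -1, "translation": [0, 0, -0.04], "yaw": 0},
    {"grip": -1, "translation": [0, 0, -0.04], "yaw": 0},
  ],
)

```text
t: 25.65
tool_pos: [0.398, 0.0825, 0.1198]
ee_rot: [-2.688, -1.625, 0.001]
force: [1.0, 0.5, -0.9]
finger_gap: 0.0533
grasp_force: 62.9
```

drive_tool(
  commands=[
    {"grip": -1, "translation": [0, 0, -0.04], "yaw": -0.14},
    {"grip": -1, "translation": [0, 0, 0], "yaw": -0.14},
    {"grip": -1, "translation": [0, 0, 0], "yaw": -0.14},
    {"grip": -1, "translation": [0, 0, 0], "yaw": -0.14},
    {"grip": -1, "translation": [0, 0, 0], "yaw": -0.14},
    {"grip": -1, "translation": [0, 0, 0], "yaw": -0.14},
    {"grip": -1, "translation": [0, 0, 0], "yaw": -0.14},
    {"grip": -1, "translation": [0, 0, 0], "yaw": -0.14},
    {"grip": -1, "translation": [0, 0, 0], "yaw": -0.14},
    {"grip": -1, "translation": [0, 0, 0], "yaw": -0.14},
  ],
)

```text
t: 26.65
tool_pos: [0.3986, 0.0826, 0.1587]
ee_rot: [1.0, 2.978, 0.0]
force: [0.3, -0.7, -1.1]
finger_gap: 0.0531
grasp_force: 62.9
```

drive_tool(
  commands=[
    {"grip": -1, "translation": [0, 0, 0], "yaw": -0.14},
    {"grip": -1, "translation": [0, 0, 0], "yaw": -0.14},
    {"grip": -1, "translation": [0, 0, 0], "yaw": -0.02},
    {"grip": -1, "translation": [0, -0.02, 0], "yaw": 0},
    {"grip": -1, "translation": [0, -0.03, 0], "yaw": 0},
    {"grip": -1, "translation": [0, -0.03, 0], "yaw": 0},
    {"grip": -1, "translation": [0, -0.03, 0], "yaw": 0},
    {"grip": -1, "translation": [0, -0.03, 0], "yaw": 0},
    {"grip": -1, "translation": [0, 0, 0], "yaw": 0},
    {"grip": -1, "translation": [0, 0, 0], "yaw": 0},
  ],
)

```text
t: 27.65
tool_pos: [0.3503, -0.049, 0.1585]
ee_rot: [0.558, 3.091, 0.001]
force: [-0.7, 0.9, -1.0]
finger_gap: 0.0528
grasp_force: 63.0
```

Run:
```python
from h import *
plan(.3936,-.1102,.069,159.6); chips(cam('wrist'),get_state()['tool_pos'][2]+.0086)
```

```text
t 27.6 tcp [ 0.3503 -0.049   0.1585] yaw 159.5 q6 2.2 -> d [-0.062  -0.0423  0.0895] yaw -0.001
chip px [320. 312.] xy 0.3482 -0.0487 size 55.3 45.1 long side heading 69.5
```

drive_tool(
  commands=[
    {"grip": -1, "translation": [-0.02, -0.014, 0], "yaw": 0},
    {"grip": -1, "translation": [-0.02, -0.014, 0], "yaw": 0},
    {"grip": -1, "translation": [-0.0225, -0.0143, 0], "yaw": 0},
    {"grip": -1, "translation": [0, 0, 0.025], "yaw": 0},
    {"grip": -1, "translation": [0, 0, 0.03], "yaw": 0},
    {"grip": -1, "translation": [0, 0, 0.02], "yaw": 0},
    {"grip": -1, "translation": [0, 0, 0.01], "yaw": 0},
    {"grip": -1, "translation": [0, 0, 0.0055], "yaw": 0},
    {"grip": -1, "translation": [0, 0, 0], "yaw": 0},
    {"grip": -1, "translation": [0, 0, 0], "yaw": 0},
  ],
)

```text
t: 28.7
tool_pos: [0.3952, -0.1101, 0.0686]
ee_rot: [0.552, 3.091, -0.0]
force: [-0.4, -0.3, -0.1]
finger_gap: 0.053
grasp_force: 63.0
```

Run:
```python
from h import *
plan(.3936,-.1102,.069,159.6)
```

```text
t 28.7 tcp [ 0.3952 -0.1101  0.0686] yaw 159.8 q6 -4.2 -> d [ 0.0014 -0.0006 -0.0004] yaw 0.003
```

drive_tool(
  commands=[
    {"grip": 1, "translation": [0, 0, 0], "yaw": 0},
    {"grip": 1, "translation": [0, 0, 0], "yaw": 0},
    {"grip": 1, "translation": [0, 0, 0], "yaw": 0},
    {"grip": 1, "translation": [0, 0, 0], "yaw": 0},
    {"grip": 1, "translation": [0, 0, 0], "yaw": 0},
    {"grip": 1, "translation": [0, 0, 0], "yaw": 0},
    {"grip": 1, "translation": [0, 0, 0], "yaw": 0},
    {"grip": 1, "translation": [0, 0, 0], "yaw": 0},
    {"grip": 0.65, "translation": [0, 0, -0.05], "yaw": 0},
    {"grip": 0.65, "translation": [0, 0, -0.05], "yaw": 0},
  ],
)

```text
t: 29.7
tool_pos: [0.3923, -0.1092, 0.1676]
ee_rot: [-0.552, -3.088, -0.002]
force: [2.8, -1.9, 0.1]
finger_gap: 0.0704
grasp_force: 0.0
```

```bash
cat >> h.py <<'E'
def face(c,x,y,z=.008):
    "grey magnet visible? print HSV at chip centre"
    u,v=px(c,[[x,y,z]])[0].astype(int); print('centre HSV',cv2.cvtColor(c['frame'][v-3:v+4,u-3:u+4],cv2.COLOR_RGB2HSV).reshape(-1,3).mean(0).round())
E
python3 - <<'E'
from h import *
c=save('wrist','w9.png');chips(c,.008);face(c,.37,-.101)
plan(.3705,-.1012,.001,159)
E
```

```text
chip px [ 19. 315.] xy 0.3817 -0.3822 size 77.4 34.0 long side heading 1.9 CUT
chip px [321. 189.] xy 0.3709 -0.1018 size 56.0 44.2 long side heading 69.7 
centre HSV [ 17. 124. 114.]
t 29.8 tcp [ 0.3972 -0.1113  0.1763] yaw 159.7 q6 -4.2 -> d [0.03   0.0003 0.175 ] yaw 0.013
```

Centre pixel is wood-coloured (no magnet), so chip 2 flipped too.

drive_tool(
  commands=[
    {"grip": 0.65, "translation": [0.025, 0, 0.02], "yaw": 0},
    {"grip": 0.65, "translation": [0, 0, 0.03], "yaw": 0},
    {"grip": 0.65, "translation": [0, 0, 0.03], "yaw": 0},
    {"grip": 0.65, "translation": [0, 0, 0.03], "yaw": 0},
    {"grip": 0.65, "translation": [0, 0, 0.03], "yaw": 0},
    {"grip": 0.65, "translation": [0, 0, 0.015], "yaw": 0},
    {"grip": 0.65, "translation": [0, 0, 0.005], "yaw": 0},
    {"grip": 0.65, "translation": [0, 0, 0], "yaw": 0},
    {"grip": 0.65, "translation": [0, 0, 0], "yaw": 0},
    {"grip": 0.65, "translation": [0, 0, 0], "yaw": 0},
  ],
)

```text
t: 30.75
tool_pos: [0.372, -0.1019, 0.0088]
ee_rot: [0.552, 3.09, -0.001]
force: [-0.4, 0.8, 0.1]
finger_gap: 0.0706
grasp_force: 0.0
```

Run:
```python
from h import *
chips(cam('wrist'),.008);plan(.3705,-.1015,.001,159.7)
```

```text
chip px [321. 303.] xy 0.3706 -0.1017 size 55.9 45.7 long side heading 69.4 
t 30.8 tcp [ 0.3719 -0.1019  0.0087] yaw 159.7 q6 -4.5 -> d [ 0.0015 -0.0001  0.0077] yaw 0.0
```

drive_tool(
  commands=[
    {"grip": 0.65, "translation": [0.0015, 0, 0.004], "yaw": 0},
    {"grip": 0.65, "translation": [0, 0, 0.0037], "yaw": 0},
    {"grip": 0.65, "translation": [0, 0, 0], "yaw": 0},
    {"grip": -1, "translation": [0, 0, 0], "yaw": 0},
    {"grip": -1, "translation": [0, 0, 0], "yaw": 0},
    {"grip": -1, "translation": [0, 0, 0], "yaw": 0},
    {"grip": -1, "translation": [0, 0, 0], "yaw": 0},
    {"grip": -1, "translation": [0, 0, 0], "yaw": 0},
    {"grip": -1, "translation": [0, 0, -0.01], "yaw": 0},
    {"grip": -1, "translation": [0, 0, -0.03], "yaw": 0},
  ],
)

```text
t: 31.8
tool_pos: [0.3671, -0.0998, 0.0388]
ee_rot: [-0.552, -3.087, -0.002]
force: [0.1, -0.0, 0.1]
finger_gap: 0.0533
grasp_force: 63.1
```

drive_tool(
  commands=[
    {"grip": -1, "translation": [0, 0, -0.04], "yaw": 0},
    {"grip": -1, "translation": [0, 0, -0.04], "yaw": 0},
    {"grip": -1, "translation": [0, 0, -0.03], "yaw": 0.125},
    {"grip": -1, "translation": [0, 0, 0], "yaw": 0.125},
    {"grip": -1, "translation": [0, 0, 0], "yaw": 0.125},
    {"grip": -1, "translation": [0, 0, 0], "yaw": 0.125},
    {"grip": -1, "translation": [0, 0, 0], "yaw": 0.125},
    {"grip": -1, "translation": [0, 0, 0], "yaw": 0.125},
    {"grip": -1, "translation": [0, 0, 0], "yaw": 0.125},
    {"grip": -1, "translation": [0, 0, 0], "yaw": 0.125},
  ],
)

```text
t: 32.8
tool_pos: [0.3692, -0.1008, 0.15]
ee_rot: [-1.974, -2.444, -0.0]
force: [-0.4, 0.0, -0.0]
finger_gap: 0.0534
grasp_force: 63.1
```

drive_tool(
  commands=[
    {"grip": -1, "translation": [0, 0, 0], "yaw": 0.125},
    {"grip": -1, "translation": [0, 0, 0], "yaw": 0.13},
    {"grip": -1, "translation": [0.02, 0.011, 0], "yaw": 0},
    {"grip": -1, "translation": [0.038, 0.021, 0], "yaw": 0},
    {"grip": -1, "translation": [0.038, 0.021, 0], "yaw": 0},
    {"grip": -1, "translation": [0.038, 0.021, 0], "yaw": 0},
    {"grip": -1, "translation": [0.038, 0.021, 0], "yaw": 0},
    {"grip": -1, "translation": [0.038, 0.021, 0], "yaw": 0},
    {"grip": -1, "translation": [0.038, 0.021, 0], "yaw": 0},
    {"grip": -1, "translation": [0.038, 0.021, 0], "yaw": 0},
  ],
)

```text
t: 33.8
tool_pos: [0.5387, 0.1806, 0.1498]
ee_rot: [-2.263, -2.179, 0.001]
force: [1.1, -0.7, 0.0]
finger_gap: 0.0533
grasp_force: 63.1
```

drive_tool(
  commands=[
    {"grip": -1, "translation": [0.02, 0.011, 0], "yaw": 0},
    {"grip": -1, "translation": [0.015, 0.006, 0], "yaw": 0},
    {"grip": -1, "translation": [0, 0, 0], "yaw": 0},
    {"grip": -1, "translation": [0, 0, 0], "yaw": 0},
    {"grip": -1, "translation": [0, 0, 0], "yaw": 0},
    {"grip": -1, "translation": [0, 0, 0], "yaw": 0},
    {"grip": -1, "translation": [0, 0, 0], "yaw": 0},
    {"grip": -1, "translation": [0, 0, 0], "yaw": 0},
    {"grip": -1, "translation": [0, 0, 0], "yaw": 0},
    {"grip": -1, "translation": [0, 0, 0], "yaw": 0},
  ],
)

```text
t: 34.8
tool_pos: [0.5565, 0.2131, 0.1502]
ee_rot: [-2.263, -2.179, -0.0]
force: [-0.2, 0.2, 0.1]
finger_gap: 0.0535
grasp_force: 63.1
```

Run:
```python
from h import *
plan(.5615,.2195,.008,87.8);s=get_state();print(s['finger_gap'])
chips(cam('wrist'),s['tool_pos'][2]+.0086)
```

```text
t 34.8 tcp [0.5565 0.2131 0.1502] yaw 87.8 q6 107.0 -> d [0.0066 0.0048 0.1422] yaw 0.0
0.053544842827587445
chip px [321. 315.] xy 0.5556 0.2141 size 55.7 51.3 long side heading 177.8 
chip px [114. 224.] xy 0.4839 0.2522 size 26.3 21.8 long side heading 117.5
```

drive_tool(
  commands=[
    {"grip": -1, "translation": [0.0066, 0.0048, 0], "yaw": 0},
    {"grip": -1, "translation": [0, 0, 0.03], "yaw": 0},
    {"grip": -1, "translation": [0, 0, 0.03], "yaw": 0},
    {"grip": -1, "translation": [0, 0, 0.03], "yaw": 0},
    {"grip": -1, "translation": [0, 0, 0.025], "yaw": 0},
    {"grip": -1, "translation": [0, 0, 0.015], "yaw": 0},
    {"grip": -1, "translation": [0, 0, 0.008], "yaw": 0},
    {"grip": -1, "translation": [0, 0, 0.004], "yaw": 0},
    {"grip": -1, "translation": [0, 0, 0], "yaw": 0},
    {"grip": -1, "translation": [0, 0, 0], "yaw": 0},
  ],
)

```text
t: 35.85
tool_pos: [0.5625, 0.22, 0.0091]
ee_rot: [2.263, 2.178, 0.003]
force: [0.5, -0.5, -0.7]
finger_gap: 0.0531
grasp_force: 63.1
```

drive_tool(
  commands=[
    {"grip": -1, "translation": [0, 0, 0], "yaw": 0},
    {"grip": -1, "translation": [0, 0, 0.001], "yaw": 0},
    {"grip": 0.5, "translation": [0, 0, 0], "yaw": 0},
    {"grip": 0.5, "translation": [0, 0, 0], "yaw": 0},
    {"grip": 0.5, "translation": [0, 0, 0], "yaw": 0},
    {"grip": 0.5, "translation": [0, 0, 0], "yaw": 0},
    {"grip": 0.5, "translation": [0, 0, 0], "yaw": 0},
    {"grip": 0.5, "translation": [0, 0, -0.02], "yaw": 0},
    {"grip": 0.5, "translation": [0, 0, -0.03], "yaw": 0},
    {"grip": 0.5, "translation": [0, 0, -0.03], "yaw": 0},
  ],
)

```text
t: 36.85
tool_pos: [0.5608, 0.2194, 0.0874]
ee_rot: [-2.263, -2.178, 0.002]
force: [0.9, 0.6, 0.8]
finger_gap: 0.0642
grasp_force: 0.0
```

drive_tool(
  commands=[
    {"grip": 0.5, "translation": [0, 0, -0.04], "yaw": 0},
    {"grip": 0.65, "translation": [0, -0.02, -0.03], "yaw": 0},
    {"grip": 0.65, "translation": [0, -0.03, 0], "yaw": 0},
    {"grip": 0.65, "translation": [0, -0.03, 0], "yaw": 0},
    {"grip": 0.65, "translation": [0, -0.03, 0], "yaw": 0},
    {"grip": 0.65, "translation": [-0.01, -0.03, 0], "yaw": 0},
    {"grip": 0.65, "translation": [-0.01, -0.022, 0], "yaw": 0},
    {"grip": 0.65, "translation": [0, 0, 0], "yaw": 0},
    {"grip": 0.65, "translation": [0, 0, 0], "yaw": 0},
    {"grip": 0.65, "translation": [0, 0, 0], "yaw": 0},
  ],
)

```text
t: 37.85
tool_pos: [0.4001, 0.2061, 0.1574]
ee_rot: [2.263, 2.178, 0.002]
force: [-0.1, 0.3, 0.5]
finger_gap: 0.0703
grasp_force: 0.0
```

Run:
```python
from h import *
chips(cam('wrist'));plan(.3986,.2138,.0,27.4);plan(.3986,.2138,.0,207.4)
```

```text
chip px [530. 261.] xy 0.5617 0.1638 size 58.1 46.2 long side heading 177.8 
chip px [539. 197.] xy 0.5628 0.215 size 59.4 45.0 long side heading 177.8 
chip px [320. 207.] xy 0.3985 0.2141 size 56.1 44.2 long side heading 117.3 
t 37.9 tcp [0.4002 0.2062 0.1573] yaw 87.8 q6 111.4 -> d [ 0.0075 -0.0021  0.1573] yaw 1.054
t 37.9 tcp [0.4002 0.2062 0.1573] yaw 87.8 q6 111.4 -> d [ 0.0075 -0.0021  0.1573] yaw -2.087
```

drive_tool(
  commands=[
    {"grip": 0.65, "translation": [0.0075, -0.002, 0], "yaw": -0.139},
    {"grip": 0.65, "translation": [0, 0, 0], "yaw": -0.139},
    {"grip": 0.65, "translation": [0, 0, 0], "yaw": -0.139},
    {"grip": 0.65, "translation": [0, 0, 0], "yaw": -0.139},
    {"grip": 0.65, "translation": [0, 0, 0], "yaw": -0.139},
    {"grip": 0.65, "translation": [0, 0, 0], "yaw": -0.139},
    {"grip": 0.65, "translation": [0, 0, 0], "yaw": -0.139},
    {"grip": 0.65, "translation": [0, 0, 0], "yaw": -0.139},
    {"grip": 0.65, "translation": [0, 0, 0], "yaw": -0.139},
    {"grip": 0.65, "translation": [0, 0, 0], "yaw": -0.139},
  ],
)

```text
t: 38.9
tool_pos: [0.3983, 0.2137, 0.1571]
ee_rot: [0.334, 3.123, 0.0]
force: [0.3, 0.2, 0.7]
finger_gap: 0.0706
grasp_force: 0.0
```

drive_tool(
  commands=[
    {"grip": 0.65, "translation": [0, 0, 0.02], "yaw": -0.139},
    {"grip": 0.65, "translation": [0, 0, 0.03], "yaw": -0.139},
    {"grip": 0.65, "translation": [0, 0, 0.03], "yaw": -0.139},
    {"grip": 0.65, "translation": [0, 0, 0.03], "yaw": -0.139},
    {"grip": 0.65, "translation": [0, 0, 0.02], "yaw": -0.14},
    {"grip": 0.65, "translation": [0, 0, 0.01], "yaw": 0},
    {"grip": 0.65, "translation": [0, 0, 0.005], "yaw": 0},
    {"grip": 0.65, "translation": [0, 0, 0], "yaw": 0},
    {"grip": 0.65, "translation": [0, 0, 0], "yaw": 0},
    {"grip": 0.65, "translation": [0, 0, 0], "yaw": 0},
  ],
)

```text
t: 39.9
tool_pos: [0.3983, 0.2138, 0.0131]
ee_rot: [-0.741, 3.051, 0.001]
force: [0.4, -0.2, -0.2]
finger_gap: 0.0706
grasp_force: 0.0
```

Run:
```python
from h import *
chips(cam('wrist'));plan(.3985,.2139,-.0012,207.4)
```

```text
chip px [320. 299.] xy 0.3979 0.2137 size 56.2 45.6 long side heading 117.3 
t 40.0 tcp [0.3981 0.2137 0.013 ] yaw -152.7 q6 -7.1 -> d [-0.0004 -0.      0.0142] yaw -0.002
```

drive_tool(
  commands=[
    {"grip": 0.65, "translation": [0, 0, 0.006], "yaw": 0},
    {"grip": 0.65, "translation": [0, 0, 0.005], "yaw": 0},
    {"grip": 0.65, "translation": [0, 0, 0.003], "yaw": 0},
    {"grip": 0.65, "translation": [0, 0, 0], "yaw": 0},
    {"grip": -1, "translation": [0, 0, 0], "yaw": 0},
    {"grip": -1, "translation": [0, 0, 0], "yaw": 0},
    {"grip": -1, "translation": [0, 0, 0], "yaw": 0},
    {"grip": -1, "translation": [0, 0, 0], "yaw": 0},
    {"grip": -1, "translation": [0, 0, 0], "yaw": 0},
    {"grip": -1, "translation": [0, 0, 0], "yaw": 0},
  ],
)

```text
t: 40.95
tool_pos: [0.3971, 0.2134, -0.0014]
ee_rot: [-0.743, 3.053, 0.0]
force: [-2.0, -1.0, 5.6]
finger_gap: 0.0532
grasp_force: 61.7
```

drive_tool(
  commands=[
    {"grip": -1, "translation": [0, 0, -0.01], "yaw": 0},
    {"grip": -1, "translation": [0, 0, -0.02], "yaw": 0},
    {"grip": -1, "translation": [0, 0, -0.04], "yaw": 0},
    {"grip": -1, "translation": [0, 0, -0.04], "yaw": 0},
    {"grip": -1, "translation": [0, 0, -0.04], "yaw": 0.139},
    {"grip": -1, "translation": [0, 0, 0], "yaw": 0.139},
    {"grip": -1, "translation": [0, 0, 0], "yaw": 0.139},
    {"grip": -1, "translation": [0, 0, 0], "yaw": 0.139},
    {"grip": -1, "translation": [0, 0, 0], "yaw": 0.139},
    {"grip": -1, "translation": [0, 0, 0], "yaw": 0.137},
  ],
)

```text
t: 41.95
tool_pos: [0.3972, 0.2134, 0.1488]
ee_rot: [0.563, 3.09, 0.001]
force: [0.1, 0.7, -0.5]
finger_gap: 0.0532
grasp_force: 63.0
```

drive_tool(
  commands=[
    {"grip": -1, "translation": [-0.0061, -0.017, 0], "yaw": 0},
    {"grip": -1, "translation": [-0.0121, -0.0339, 0], "yaw": 0},
    {"grip": -1, "translation": [-0.0121, -0.0339, 0], "yaw": 0},
    {"grip": -1, "translation": [-0.0121, -0.0339, 0], "yaw": 0},
    {"grip": -1, "translation": [-0.0121, -0.0339, 0], "yaw": 0},
    {"grip": -1, "translation": [-0.0121, -0.0339, 0], "yaw": 0},
    {"grip": -1, "translation": [-0.0121, -0.0339, 0], "yaw": 0},
    {"grip": -1, "translation": [-0.0121, -0.0339, 0], "yaw": 0},
    {"grip": -1, "translation": [-0.01, -0.025, 0], "yaw": 0},
    {"grip": -1, "translation": [0, 0, 0], "yaw": 0},
  ],
)

```text
t: 42.95
tool_pos: [0.3954, -0.0864, 0.149]
ee_rot: [0.561, 3.089, -0.002]
force: [0.4, 0.5, -0.9]
finger_gap: 0.0529
grasp_force: 63.1
```

Run:
```python
from h import *
plan(.3936,-.1102,.069,159.6); chips(cam('wrist'),get_state()['tool_pos'][2]+.0086)
```

```text
t 43.0 tcp [ 0.3954 -0.0864  0.149 ] yaw 159.4 q6 -0.7 -> d [-0.0065 -0.0228  0.08  ] yaw -0.004
chip px [ 11. 367.] xy 0.3709 -0.2081 size 19.9 8.2 long side heading 1.9 CUT
chip px [321. 319.] xy 0.3957 -0.0871 size 55.9 45.6 long side heading 69.4
```

drive_tool(
  commands=[
    {"grip": -1, "translation": [-0.003, -0.011, 0], "yaw": -0.004},
    {"grip": -1, "translation": [-0.003, -0.0118, 0], "yaw": 0},
    {"grip": -1, "translation": [0, 0, 0], "yaw": 0},
    {"grip": -1, "translation": [0, 0, 0.025], "yaw": 0},
    {"grip": -1, "translation": [0, 0, 0.025], "yaw": 0},
    {"grip": -1, "translation": [0, 0, 0.02], "yaw": 0},
    {"grip": -1, "translation": [0, 0, 0.01], "yaw": 0},
    {"grip": -1, "translation": [0, 0, 0], "yaw": 0},
    {"grip": -1, "translation": [0, 0, 0], "yaw": 0},
    {"grip": -1, "translation": [0, 0, 0], "yaw": 0},
  ],
)

```text
t: 44.0
tool_pos: [0.3934, -0.1073, 0.0691]
ee_rot: [0.548, 3.092, -0.001]
force: [0.5, -0.1, 0.0]
finger_gap: 0.053
grasp_force: 63.1
```

Run:
```python
from h import *
plan(.3936,-.1102,.069,159.6)
```

```text
t 44.0 tcp [ 0.3934 -0.1073  0.0691] yaw 159.9 q6 -4.1 -> d [-0.0012 -0.0027  0.0001] yaw 0.005
```

drive_tool(
  commands=[
    {"grip": -1, "translation": [-0.001, -0.0025, 0], "yaw": 0.005},
    {"grip": -1, "translation": [0, 0, 0], "yaw": 0},
    {"grip": -1, "translation": [0, 0, 0], "yaw": 0},
    {"grip": 1, "translation": [0, 0, 0], "yaw": 0},
    {"grip": 1, "translation": [0, 0, 0], "yaw": 0},
    {"grip": 1, "translation": [0, 0, 0], "yaw": 0},
    {"grip": 1, "translation": [0, 0, 0], "yaw": 0},
    {"grip": 1, "translation": [0, 0, 0], "yaw": 0},
    {"grip": 1, "translation": [0, 0, 0], "yaw": 0},
    {"grip": 1, "translation": [0, 0, 0], "yaw": 0},
  ],
)

```text
t: 45.0
tool_pos: [0.3925, -0.1097, 0.0681]
ee_rot: [-0.556, -3.092, -0.0]
force: [0.3, -0.5, 0.1]
finger_gap: 0.0855
grasp_force: 0.0
```

drive_tool(
  commands=[
    {"grip": 0.65, "translation": [0, 0, -0.04], "yaw": 0},
    {"grip": 0.65, "translation": [0, 0, -0.04], "yaw": 0},
    {"grip": 0.65, "translation": [0.025, 0, 0], "yaw": 0},
    {"grip": 0.65, "translation": [0, 0, 0], "yaw": 0},
    {"grip": 0.65, "translation": [0, 0, 0], "yaw": 0},
    {"grip": 0.65, "translation": [0, 0, 0], "yaw": 0},
    {"grip": 0.65, "translation": [0, 0, 0], "yaw": 0},
    {"grip": 0.65, "translation": [0, 0, 0], "yaw": 0},
    {"grip": 0.65, "translation": [0, 0, 0], "yaw": 0},
    {"grip": 0.65, "translation": [0, 0, 0], "yaw": 0},
  ],
)

```text
t: 46.0
tool_pos: [0.3691, -0.101, 0.1479]
ee_rot: [-0.556, -3.092, -0.0]
force: [0.2, 0.6, -0.7]
finger_gap: 0.0705
grasp_force: 0.0
```

Run:
```python
from h import *
c=save('wrist','w10.png');chips(c,.008);face(c,.37,-.101)
plan(.3705,-.1012,.001,159.5)
```

```text
chip px [ 14. 362.] xy 0.3928 -0.3695 size 64.8 33.8 long side heading 147.3 CUT
chip px [319. 223.] xy 0.3689 -0.1034 size 55.9 44.4 long side heading 70.0 
centre HSV [ 17. 126. 117.]
t 46.0 tcp [ 0.3691 -0.101   0.1479] yaw 159.6 q6 -4.4 -> d [-0.0014  0.0003  0.1469] yaw 0.002
```

drive_tool(
  commands=[
    {"grip": 0.65, "translation": [-0.0005, -0.0023, 0.03], "yaw": 0},
    {"grip": 0.65, "translation": [0, 0, 0.03], "yaw": 0},
    {"grip": 0.65, "translation": [0, 0, 0.03], "yaw": 0},
    {"grip": 0.65, "translation": [0, 0, 0.03], "yaw": 0},
    {"grip": 0.65, "translation": [0, 0, 0.015], "yaw": 0},
    {"grip": 0.65, "translation": [0, 0, 0.008], "yaw": 0},
    {"grip": 0.65, "translation": [0, 0, 0.004], "yaw": 0},
    {"grip": 0.65, "translation": [0, 0, 0], "yaw": 0},
    {"grip": 0.65, "translation": [0, 0, 0], "yaw": 0},
    {"grip": 0.65, "translation": [0, 0, 0], "yaw": 0},
  ],
)

```text
t: 47.05
tool_pos: [0.3696, -0.1037, 0.0018]
ee_rot: [0.556, 3.09, -0.001]
force: [-0.2, -0.3, -0.2]
finger_gap: 0.0703
grasp_force: 0.0
```

drive_tool(
  commands=[
    {"grip": -1, "translation": [0, 0, 0], "yaw": 0},
    {"grip": -1, "translation": [0, 0, 0], "yaw": 0},
    {"grip": -1, "translation": [0, 0, 0], "yaw": 0},
    {"grip": -1, "translation": [0, 0, 0], "yaw": 0},
    {"grip": -1, "translation": [0, 0, 0], "yaw": 0},
    {"grip": -1, "translation": [0, 0, -0.01], "yaw": 0},
    {"grip": -1, "translation": [0, 0, -0.03], "yaw": 0},
    {"grip": -1, "translation": [0, 0, -0.04], "yaw": 0},
    {"grip": -1, "translation": [0, 0, -0.04], "yaw": 0},
    {"grip": -1, "translation": [0, 0, -0.03], "yaw": 0},
  ],
)

```text
t: 48.05
tool_pos: [0.3693, -0.1035, 0.1537]
ee_rot: [0.555, 3.09, -0.001]
force: [1.1, -0.7, -0.9]
finger_gap: 0.0525
grasp_force: 62.6
```

drive_tool(
  commands=[
    {"grip": -1, "translation": [0, 0, 0], "yaw": 0.125},
    {"grip": -1, "translation": [0, 0, 0], "yaw": 0.125},
    {"grip": -1, "translation": [0, 0, 0], "yaw": 0.125},
    {"grip": -1, "translation": [0, 0, 0], "yaw": 0.125},
    {"grip": -1, "translation": [0, 0, 0], "yaw": 0.125},
    {"grip": -1, "translation": [0, 0, 0], "yaw": 0.125},
    {"grip": -1, "translation": [0, 0, 0], "yaw": 0.125},
    {"grip": -1, "translation": [0, 0, 0], "yaw": 0.125},
    {"grip": -1, "translation": [0, 0, 0], "yaw": 0.125},
    {"grip": -1, "translation": [0, 0, 0], "yaw": 0.128},
  ],
)

```text
t: 49.05
tool_pos: [0.3686, -0.1033, 0.1512]
ee_rot: [2.269, 2.173, 0.0]
force: [0.7, 0.5, -0.2]
finger_gap: 0.0521
grasp_force: 62.6
```

drive_tool(
  commands=[
    {"grip": -1, "translation": [0.02, 0.01, 0], "yaw": 0},
    {"grip": -1, "translation": [0.038, 0.018, 0], "yaw": 0},
    {"grip": -1, "translation": [0.038, 0.018, 0], "yaw": 0},
    {"grip": -1, "translation": [0.038, 0.018, 0], "yaw": 0},
    {"grip": -1, "translation": [0.038, 0.018, 0], "yaw": 0},
    {"grip": -1, "translation": [0.038, 0.018, 0], "yaw": 0},
    {"grip": -1, "translation": [0.038, 0.018, 0], "yaw": 0},
    {"grip": -1, "translation": [0.038, 0.018, 0], "yaw": 0},
    {"grip": -1, "translation": [0.038, 0.018, 0], "yaw": 0},
    {"grip": -1, "translation": [0.03, 0.015, 0], "yaw": 0},
  ],
)

```text
t: 50.05
tool_pos: [0.5517, 0.2463, 0.1511]
ee_rot: [-2.262, -2.18, -0.001]
force: [0.4, -0.7, -0.8]
finger_gap: 0.0522
grasp_force: 62.7
```

drive_tool(
  commands=[
    {"grip": -1, "translation": [0.015, 0.006, 0], "yaw": 0},
    {"grip": -1, "translation": [0, 0, 0], "yaw": 0},
    {"grip": -1, "translation": [0, 0, 0], "yaw": 0},
    {"grip": -1, "translation": [0, 0, 0], "yaw": 0},
    {"grip": -1, "translation": [0, 0, 0], "yaw": 0},
    {"grip": -1, "translation": [0, 0, 0], "yaw": 0},
    {"grip": -1, "translation": [0, 0, 0], "yaw": 0},
    {"grip": -1, "translation": [0, 0, 0], "yaw": 0},
    {"grip": -1, "translation": [0, 0, 0], "yaw": 0},
    {"grip": -1, "translation": [0, 0, 0], "yaw": 0},
  ],
)

```text
t: 51.05
tool_pos: [0.5576, 0.2587, 0.1511]
ee_rot: [-2.263, -2.179, -0.0]
force: [0.4, 0.2, -0.2]
finger_gap: 0.0525
grasp_force: 62.7
```

Run:
```python
from h import *
plan(.5634,.2705,.008,87.8);s=get_state();print(s['finger_gap'])
chips(cam('wrist'),s['tool_pos'][2]+.0086)
```

```text
t 51.0 tcp [0.5576 0.2587 0.1511] yaw 87.8 q6 111.2 -> d [0.012  0.0053 0.1431] yaw 0.0
0.05249449231364798
chip px [320. 307.] xy 0.5569 0.2626 size 55.0 50.2 long side heading 178.4 
chip px [203.  26.] xy 0.5256 0.3603 size 131.0 18.3 long side heading 1.6 CUT
```

Run:
```python
from h import *
save('wrist','w11.png')
```

```text
(no output)
```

View pics/w11.png

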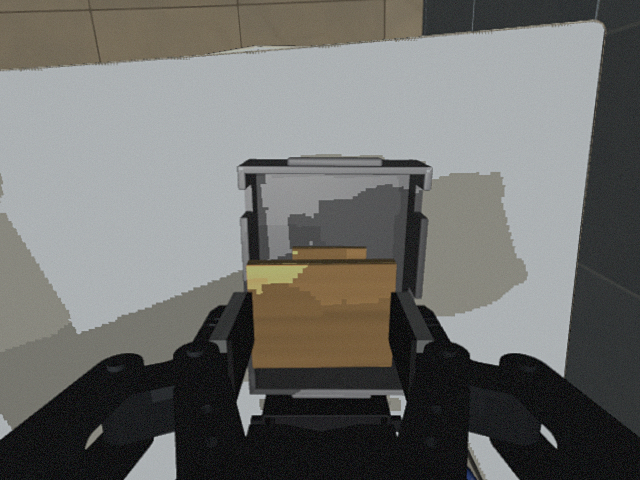

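The held chip is level and face up at (320,315). The extra area in the mask was the middle chip peeking out behind it at (330,250). The bin end beyond is free.

drive_tool(
  commands=[
    {"grip": -1, "translation": [0.012, 0.0053, 0], "yaw": 0},
    {"grip": -1, "translation": [0, 0, 0.03], "yaw": 0},
    {"grip": -1, "translation": [0, 0, 0.03], "yaw": 0},
    {"grip": -1, "translation": [0, 0, 0.03], "yaw": 0},
    {"grip": -1, "translation": [0, 0, 0.025], "yaw": 0},
    {"grip": -1, "translation": [0, 0, 0.015], "yaw": 0},
    {"grip": -1, "translation": [0, 0, 0.008], "yaw": 0},
    {"grip": -1, "translation": [0, 0, 0.0045], "yaw": 0},
    {"grip": -1, "translation": [0, 0, 0], "yaw": 0},
    {"grip": -1, "translation": [0, 0, 0], "yaw": 0},
  ],
)

```text
t: 52.15
tool_pos: [0.5642, 0.2709, 0.0096]
ee_rot: [2.263, 2.178, 0.003]
force: [0.2, -0.7, 0.5]
finger_gap: 0.0523
grasp_force: 62.7
```

drive_tool(
  commands=[
    {"grip": -1, "translation": [0, 0, 0], "yaw": 0},
    {"grip": -1, "translation": [0, 0, 0.001], "yaw": 0},
    {"grip": 0.5, "translation": [0, 0, 0], "yaw": 0},
    {"grip": 0.5, "translation": [0, 0, 0], "yaw": 0},
    {"grip": 0.5, "translation": [0, 0, 0], "yaw": 0},
    {"grip": 0.5, "translation": [0, 0, 0], "yaw": 0},
    {"grip": 0.5, "translation": [0, 0, 0], "yaw": 0},
    {"grip": 0.5, "translation": [0, 0, -0.02], "yaw": 0},
    {"grip": 0.5, "translation": [0, 0, -0.03], "yaw": 0},
    {"grip": 0.5, "translation": [0, 0, -0.03], "yaw": 0},
  ],
)

```text
t: 53.15
tool_pos: [0.5627, 0.2703, 0.0879]
ee_rot: [-2.263, -2.178, 0.002]
force: [1.0, -0.4, -0.2]
finger_gap: 0.064
grasp_force: 0.0
```

drive_tool(
  commands=[
    {"grip": 1, "translation": [0, 0, -0.04], "yaw": 0},
    {"grip": 1, "translation": [0, 0, -0.04], "yaw": 0},
    {"grip": 1, "translation": [-0.03, 0, -0.04], "yaw": 0},
    {"grip": 1, "translation": [-0.03, 0, -0.02], "yaw": 0},
    {"grip": 1, "translation": [0, 0, 0], "yaw": -0.14},
    {"grip": 1, "translation": [0, 0, 0], "yaw": -0.14},
    {"grip": 1, "translation": [0, 0, 0], "yaw": -0.14},
    {"grip": 1, "translation": [0, 0, 0], "yaw": -0.14},
    {"grip": 1, "translation": [0, 0, 0], "yaw": -0.14},
    {"grip": 1, "translation": [0, 0, 0], "yaw": -0.14},
  ],
)

```text
t: 54.15
tool_pos: [0.561, 0.2105, 0.2276]
ee_rot: [-1.17, -2.916, -0.0]
force: [0.5, 0.6, -0.8]
finger_gap: 0.0855
grasp_force: 0.0
```

drive_tool(
  commands=[
    {"grip": 1, "translation": [0, 0, 0], "yaw": -0.14},
    {"grip": 1, "translation": [0, 0, 0], "yaw": -0.14},
    {"grip": 1, "translation": [0, 0, 0], "yaw": -0.14},
    {"grip": 1, "translation": [0, 0, 0], "yaw": -0.14},
    {"grip": 1, "translation": [0, 0, 0], "yaw": -0.14},
    {"grip": 1, "translation": [0, 0, 0], "yaw": -0.034},
    {"grip": 1, "translation": [0, 0, 0], "yaw": 0},
    {"grip": 1, "translation": [0, 0, 0], "yaw": 0},
    {"grip": 1, "translation": [0, 0, 0], "yaw": 0},
    {"grip": 1, "translation": [0, 0, 0], "yaw": 0},
  ],
)

```text
t: 55.15
tool_pos: [0.5611, 0.2106, 0.2276]
ee_rot: [0.055, 3.141, 0.0]
force: [-0.0, -0.1, -0.2]
finger_gap: 0.0854
grasp_force: 0.0
```

Run:
```python
from h import *
import pickle
c=save('wrist','w12.png');pickle.dump(c,open('c12.pkl','wb'));chips(c,.012)
plan(.5512,.0304,.2,178)
print(px(c,[[.4981,.1402,.046],[.5043,.305,.046],[.6266,.3011,.046],[.6207,.1334,.046]]).round(1).tolist())
```

```text
chip px [385. 201.] xy 0.5624 0.2694 size 56.2 44.7 long side heading 178.4 
chip px [327. 200.] xy 0.5605 0.2162 size 56.2 44.7 long side heading 178.0 
chip px [273. 200.] xy 0.5588 0.1661 size 56.3 44.4 long side heading 177.9 
chip px [568. 113.] xy 0.496 0.4257 size 189.7 109.5 long side heading 1.8 CUT
t 55.2 tcp [0.5611 0.2106 0.2276] yaw 178.0 q6 16.5 -> d [ 0.0036 -0.1804  0.0276] yaw -0.0
[[230.2, 136.2], [437.5, 136.7], [426.2, 279.4], [236.5, 279.4]]
```

View pics/w12.png

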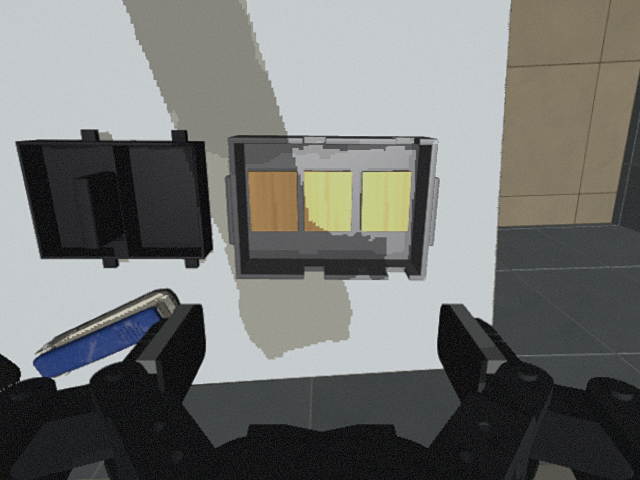

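The three chips lie flat in the bin face up at (273,200), (327,200) and (385,201). The bin rim corners, (230,137), (437,138), (427,279) and (238,279), are unchanged. The tray stands upright with its lug tips at (90,130), (180,130), (110,268) and (192,268).

Run:
```python
from h import *
import pickle
c=pickle.load(open('c12.pkl','rb'))
l=w(c,[(90,130),(180,130),(110,268),(192,268)],.026);print(l.round(4)); print('mid lug rows',(l[1]+l[3])/2,(l[0]+l[2])/2, np.linalg.norm(l[1]-l[3]),np.linalg.norm(l[1]-l[0]))
r=w(c,[(230,137),(437,138),(427,279),(238,279)],.046);print('bin',r.round(4),r.mean(0))
m=(l[1]+l[3])/2;n=(l[0]+l[2])/2;d=(m-n)/np.linalg.norm(m-n);print('tray centre',m-.06*d,n+.015*d,np.degrees(np.arctan2(d[1],d[0])))
```

```text
[[0.4901 0.0195 0.026 ]
 [0.4923 0.0943 0.026 ]
 [0.6132 0.0129 0.026 ]
 [0.616  0.0883 0.026 ]]
mid lug rows [0.55416774 0.09127383 0.026     ] [0.5516546  0.01620059 0.026     ] 0.1238070925694062 0.07474301237056212
bin [[0.4987 0.14   0.046 ]
 [0.5053 0.3047 0.046 ]
 [0.6263 0.3018 0.046 ]
 [0.6204 0.1347 0.046 ]] [0.56265987 0.22028627 0.046     ]
tray centre [0.55216032 0.03130742 0.026     ] [0.55215646 0.03119219 0.026     ] 88.08269133772866
```

drive_tool(
  commands=[
    {"grip": 1, "translation": [0.0033, -0.02, 0], "yaw": 0},
    {"grip": 1, "translation": [0, -0.04, 0], "yaw": 0},
    {"grip": 1, "translation": [0, -0.04, 0], "yaw": 0},
    {"grip": 1, "translation": [0, -0.04, 0], "yaw": 0},
    {"grip": 1, "translation": [0, -0.03, 0], "yaw": 0},
    {"grip": 1, "translation": [0, -0.01, 0.02], "yaw": 0},
    {"grip": 1, "translation": [0, 0, 0.03], "yaw": 0},
    {"grip": 1, "translation": [0, 0, 0], "yaw": 0},
    {"grip": 1, "translation": [0, 0, 0], "yaw": 0},
    {"grip": 1, "translation": [0, 0, 0], "yaw": 0},
  ],
)

```text
t: 56.2
tool_pos: [0.5524, 0.0311, 0.1791]
ee_rot: [0.054, 3.139, 0.0]
force: [-0.1, -0.7, -0.1]
finger_gap: 0.0851
grasp_force: 0.0
```

Run:
```python
from h import *
plan(.5515,.0308,.042,178)
```

```text
t 56.2 tcp [0.5524 0.0311 0.1791] yaw 178.0 q6 -1.4 -> d [ 0.0012 -0.0004  0.1371] yaw 0.001
```

drive_tool(
  commands=[
    {"grip": 1, "translation": [0.001, 0, 0.03], "yaw": 0},
    {"grip": 1, "translation": [0, 0, 0.03], "yaw": 0},
    {"grip": 1, "translation": [0, 0, 0.03], "yaw": 0},
    {"grip": 1, "translation": [0, 0, 0.03], "yaw": 0},
    {"grip": 1, "translation": [0, 0, 0.012], "yaw": 0},
    {"grip": 1, "translation": [0, 0, 0.005], "yaw": 0},
    {"grip": 1, "translation": [0, 0, 0], "yaw": 0},
    {"grip": -1, "translation": [0, 0, 0], "yaw": 0},
    {"grip": -1, "translation": [0, 0, 0], "yaw": 0},
    {"grip": -1, "translation": [0, 0, 0], "yaw": 0},
  ],
)

```text
t: 57.2
tool_pos: [0.5515, 0.0308, 0.0417]
ee_rot: [0.055, 3.139, -0.0]
force: [0.0, -0.3, -0.5]
finger_gap: 0.0441
grasp_force: 0.0
```

drive_tool(
  commands=[
    {"grip": -1, "translation": [0, 0, 0], "yaw": 0},
    {"grip": -1, "translation": [0, 0, 0], "yaw": 0},
    {"grip": -1, "translation": [0, 0, 0], "yaw": 0},
    {"grip": -1, "translation": [0, 0, 0], "yaw": 0},
    {"grip": -1, "translation": [0, 0, 0], "yaw": 0},
    {"grip": -1, "translation": [0, 0, 0], "yaw": 0},
    {"grip": -1, "translation": [0, 0, 0], "yaw": 0},
    {"grip": -1, "translation": [0, 0, -0.02], "yaw": 0},
    {"grip": -1, "translation": [0, 0, -0.03], "yaw": 0},
    {"grip": -1, "translation": [0, 0, -0.03], "yaw": 0},
  ],
)

```text
t: 58.2
tool_pos: [0.5489, 0.031, 0.1199]
ee_rot: [-0.055, -3.137, -0.001]
force: [-0.4, 0.2, -0.8]
finger_gap: 0.0111
grasp_force: 58.4
```

drive_tool(
  commands=[
    {"grip": -1, "translation": [0, 0, -0.03], "yaw": 0},
    {"grip": -1, "translation": [0, 0.02, -0.03], "yaw": 0},
    {"grip": -1, "translation": [0, 0.03, -0.02], "yaw": 0},
    {"grip": -1, "translation": [0, 0.03, 0], "yaw": 0},
    {"grip": -1, "translation": [0, 0.03, 0], "yaw": 0},
    {"grip": -1, "translation": [0, 0.03, 0], "yaw": 0},
    {"grip": -1, "translation": [0, 0.03, 0], "yaw": 0},
    {"grip": -1, "translation": [0, 0.02, 0], "yaw": 0},
    {"grip": -1, "translation": [0, 0, 0], "yaw": 0},
    {"grip": -1, "translation": [0, 0, 0], "yaw": 0},
  ],
)

```text
t: 59.2
tool_pos: [0.5565, 0.2206, 0.1995]
ee_rot: [-0.053, -3.139, 0.002]
force: [-0.4, -0.3, -2.2]
finger_gap: 0.0112
grasp_force: 58.8
```

drive_tool(
  commands=[
    {"grip": -1, "translation": [0, 0, 0], "yaw": -0.07},
    {"grip": -1, "translation": [0, 0, 0], "yaw": -0.14},
    {"grip": -1, "translation": [0, 0, 0], "yaw": -0.14},
    {"grip": -1, "translation": [0, 0, 0], "yaw": -0.14},
    {"grip": -1, "translation": [0, 0, 0], "yaw": -0.14},
    {"grip": -1, "translation": [0, 0, 0], "yaw": -0.14},
    {"grip": -1, "translation": [0, 0, 0], "yaw": -0.14},
    {"grip": -1, "translation": [0, 0, 0], "yaw": -0.14},
    {"grip": -1, "translation": [0, 0, 0], "yaw": -0.14},
    {"grip": -1, "translation": [0, 0, 0], "yaw": -0.14},
  ],
)

```text
t: 60.2
tool_pos: [0.5569, 0.2191, 0.2002]
ee_rot: [1.899, -2.501, -0.0]
force: [1.4, 0.2, -1.2]
finger_gap: 0.0107
grasp_force: 58.8
```

drive_tool(
  commands=[
    {"grip": -1, "translation": [0, 0, 0], "yaw": -0.14},
    {"grip": -1, "translation": [0, 0, 0], "yaw": -0.14},
    {"grip": -1, "translation": [0, 0, 0], "yaw": -0.14},
    {"grip": -1, "translation": [0, 0, 0], "yaw": -0.14},
    {"grip": -1, "translation": [0, 0, 0], "yaw": -0.14},
    {"grip": -1, "translation": [0, 0, 0], "yaw": -0.14},
    {"grip": -1, "translation": [0, 0, 0], "yaw": -0.14},
    {"grip": -1, "translation": [0, 0, 0], "yaw": -0.14},
    {"grip": -1, "translation": [0, 0, 0], "yaw": -0.14},
    {"grip": -1, "translation": [0, 0, 0], "yaw": -0.14},
  ],
)

```text
t: 61.2
tool_pos: [0.5569, 0.2191, 0.2002]
ee_rot: [3.064, -0.689, -0.001]
force: [0.2, 0.0, -2.4]
finger_gap: 0.0112
grasp_force: 58.8
```

drive_tool(
  commands=[
    {"grip": -1, "translation": [0, 0, 0], "yaw": -0.14},
    {"grip": -1, "translation": [0, 0, 0], "yaw": -0.14},
    {"grip": -1, "translation": [0, 0, 0], "yaw": -0.13},
    {"grip": -1, "translation": [0, 0, 0], "yaw": 0},
    {"grip": -1, "translation": [0, 0, 0], "yaw": 0},
    {"grip": -1, "translation": [0, 0, 0], "yaw": 0},
    {"grip": -1, "translation": [0, 0, 0], "yaw": 0},
    {"grip": -1, "translation": [0, 0, 0], "yaw": 0},
    {"grip": -1, "translation": [0, 0, 0], "yaw": 0},
    {"grip": -1, "translation": [0, 0, 0], "yaw": 0},
  ],
)

```text
t: 62.2
tool_pos: [0.5571, 0.2208, 0.2006]
ee_rot: [-3.141, 0.057, -0.0]
force: [-0.4, -0.3, -1.8]
finger_gap: 0.0111
grasp_force: 58.8
```

Run:
```python
from h import *
import pickle
plan(.5623,.22,.10,-2.1)
```

```text
t 62.2 tcp [0.5571 0.2208 0.2006] yaw -2.1 q6 -162.4 -> d [0.0052 0.0006 0.1006] yaw 0.0
```

drive_tool(
  commands=[
    {"grip": -1, "translation": [0.0052, 0.0006, 0], "yaw": 0},
    {"grip": -1, "translation": [0, 0, 0.02], "yaw": 0},
    {"grip": -1, "translation": [0, 0, 0.03], "yaw": 0},
    {"grip": -1, "translation": [0, 0, 0.03], "yaw": 0},
    {"grip": -1, "translation": [0, 0, 0.02], "yaw": 0},
    {"grip": -1, "translation": [0, 0, 0.005], "yaw": 0},
    {"grip": -1, "translation": [0, 0, 0], "yaw": 0},
    {"grip": -1, "translation": [0, 0, 0], "yaw": 0},
    {"grip": -1, "translation": [0, 0, 0], "yaw": 0},
    {"grip": -1, "translation": [0, 0, 0], "yaw": 0},
  ],
)

```text
t: 63.2
tool_pos: [0.5634, 0.2202, 0.097]
ee_rot: [-3.14, 0.057, -0.004]
force: [0.0, -0.2, -2.1]
finger_gap: 0.0111
grasp_force: 58.7
```

Run:
```python
from h import *
import pickle
plan(.5623,.22,.0675,-2.1)
c=save('wrist','w13.png')
```

```text
t 63.2 tcp [0.5634 0.2202 0.097 ] yaw -2.1 q6 -162.6 -> d [-0.0012  0.0003  0.0295] yaw 0.0
```

View pics/w13.png

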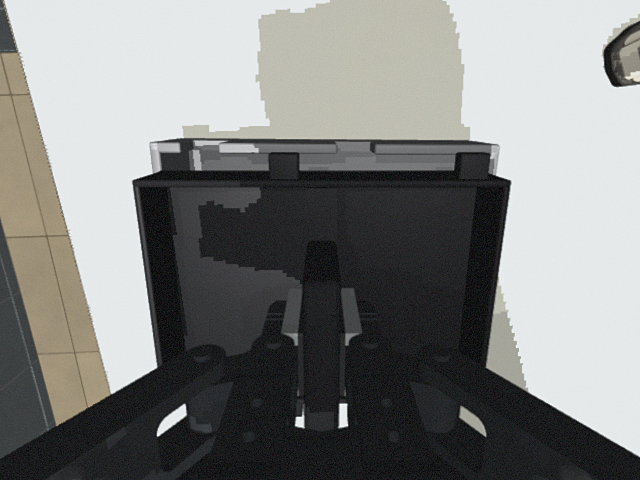

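The tray is centred over the bin: tray columns 134-510, bin rim 152-498, with the lugs at columns 285 and 472 off the slots at about 190 and 355. Lowering.

drive_tool(
  commands=[
    {"grip": -1, "translation": [-0.001, 0, 0.004], "yaw": 0},
    {"grip": -1, "translation": [0, 0, 0.004], "yaw": 0},
    {"grip": -1, "translation": [0, 0, 0.004], "yaw": 0},
    {"grip": -1, "translation": [0, 0, 0.004], "yaw": 0},
    {"grip": -1, "translation": [0, 0, 0.004], "yaw": 0},
    {"grip": -1, "translation": [0, 0, 0.003], "yaw": 0},
    {"grip": -1, "translation": [0, 0, 0.002], "yaw": 0},
    {"grip": -1, "translation": [0, 0, 0.001], "yaw": 0},
    {"grip": -1, "translation": [0, 0, 0], "yaw": 0},
    {"grip": -1, "translation": [0, 0, 0], "yaw": 0},
  ],
)

```text
t: 64.25
tool_pos: [0.5706, 0.2198, 0.0759]
ee_rot: [-3.14, 0.06, -0.03]
force: [9.0, -4.1, 18.3]
finger_gap: 0.0112
grasp_force: 64.9
```

drive_tool(
  commands=[
    {"grip": -1, "translation": [0, 0, 0.001], "yaw": 0},
    {"grip": -1, "translation": [0, 0, 0.001], "yaw": 0},
    {"grip": -1, "translation": [0, 0, 0], "yaw": 0},
    {"grip": -1, "translation": [0, 0, 0], "yaw": 0},
    {"grip": -1, "translation": [0, 0, 0], "yaw": 0},
    {"grip": -1, "translation": [0, 0, 0], "yaw": 0},
    {"grip": -1, "translation": [0, 0, 0], "yaw": 0},
    {"grip": -1, "translation": [0, 0, 0], "yaw": 0},
    {"grip": -1, "translation": [0, 0, 0], "yaw": 0},
    {"grip": -1, "translation": [0, 0, 0], "yaw": 0},
  ],
)

```text
t: 65.25
tool_pos: [0.5708, 0.2199, 0.0756]
ee_rot: [-3.14, 0.059, -0.032]
force: [4.5, -4.8, 26.4]
finger_gap: 0.0112
grasp_force: 66.5
```

drive_tool(
  commands=[
    {"grip": -1, "translation": [0, 0, -0.003], "yaw": 0},
    {"grip": -1, "translation": [0, 0, -0.005], "yaw": 0},
    {"grip": -1, "translation": [0, 0, -0.01], "yaw": 0},
    {"grip": -1, "translation": [0, 0, -0.015], "yaw": 0},
    {"grip": -1, "translation": [0, 0, 0], "yaw": 0},
    {"grip": -1, "translation": [0, 0, 0], "yaw": 0},
    {"grip": -1, "translation": [0, 0, 0], "yaw": 0},
    {"grip": -1, "translation": [0, 0, 0], "yaw": 0},
    {"grip": -1, "translation": [0, 0, 0], "yaw": 0},
    {"grip": -1, "translation": [0, 0, 0], "yaw": 0},
  ],
)

```text
t: 66.25
tool_pos: [0.5611, 0.2199, 0.1002]
ee_rot: [3.141, -0.057, -0.001]
force: [0.0, 0.1, -0.7]
finger_gap: 0.011
grasp_force: 61.8
```

Run:
```python
from h import *
import pickle
plan(.5623,.22,.0675,-2.1)
c=save('wrist','w14.png');pickle.dump(c,open('c14.pkl','wb'))
a=cv2.imread('pics/w13.png').astype(int);b=cv2.imread('pics/w14.png').astype(int)
cv2.imwrite('pics/w14v.png',np.vstack([a[110:300,100:540],b[110:300,100:540]]))
```

```text
t 66.2 tcp [0.5611 0.2199 0.1002] yaw -2.1 q6 -162.5 -> d [ 0.0012 -0.0001  0.0327] yaw 0.0[ WARN:0@0.738] global loadsave.cpp:1063 imwrite_ Unsupported depth image for selected encoder is fallbacked to CV_8U.
```

View pics/w14v.png

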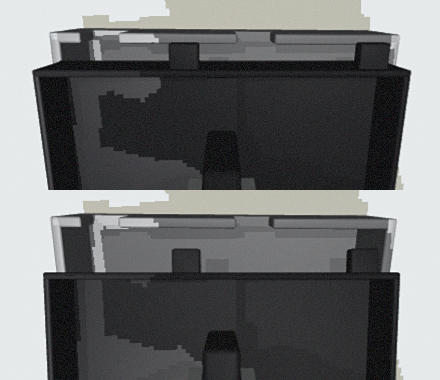

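The lower half (now) shows the tray's far edge lower and smaller than in the upper half (before): the tray has tipped in the fingers, its near side pushed up by the near rim. I'll quantify the tilt and the bin position.

Run:
```python
from h import *
import pickle
c=pickle.load(open('c14.pkl','rb'))
from scipy.optimize import brentq
def an(name,edge,bin_,tcp,c):
    f=lambda z: np.linalg.norm(np.diff(w(c,edge,z),axis=0))-.148
    z=brentq(f,0,.2); e=w(c,edge,z); print(name,'tray far top edge z',round(z,4),'mid',e.mean(0).round(4),'rel tcp',(e.mean(0)-tcp).round(4)); print(' expected rel z',-.0417+.030)
    b=w(c,bin_,.046);print(' bin far rim',b.round(4).tolist(),b.mean(0).round(4),np.linalg.norm(b[1]-b[0]))
an('after',[(144,274+109-190+0),(500,274+109-190)],[(152,328-190),(497,328-190)],np.array([.5611,.2199,.1002]),c)
T=np.eye(4);T[:3,:3]=Ro.from_rotvec([-3.14,.057,-.004]).as_matrix();T[:3,3]=[.5634,.2202,.097]
M=np.linalg.inv(T@np.array(c['T_tool_cam']));d=dict(c);d['R']=M[:3,:3];d['t']=M[:3,3]
an('before',[(134,181),(510,181)],[(152,142),(498,142)],T[:3,3],d)
```

```text
after tray far top edge z 0.08 mid [0.603  0.2178 0.08  ] rel tcp [ 0.0419 -0.0021 -0.0202]
 expected rel z -0.011700000000000002
 bin far rim [[0.6265, 0.299, 0.046], [0.6204, 0.1326, 0.046]] [0.6235 0.2158 0.046 ] 0.16652472277515665
before tray far top edge z 0.0842 mid [0.6114 0.2179 0.0842] rel tcp [ 0.048  -0.0023 -0.0128]
 expected rel z -0.011700000000000002
 bin far rim [[0.6273, 0.2984, 0.046], [0.6213, 0.1336, 0.046]] [0.6243 0.216  0.046 ] 0.16492473013050993
```

The bin has not moved. The tray is tipped about 10° and sits about 4 mm towards the robot relative to the TCP. I'll set it on the free desk area, let it level, and regrip at its true centre.

drive_tool(
  commands=[
    {"grip": -1, "translation": [0, 0, -0.02], "yaw": 0},
    {"grip": -1, "translation": [0, 0, -0.03], "yaw": 0},
    {"grip": -1, "translation": [-0.015, 0.005, 0], "yaw": 0},
    {"grip": -1, "translation": [-0.025, 0.01, 0], "yaw": 0},
    {"grip": -1, "translation": [-0.03, 0.01, 0], "yaw": 0},
    {"grip": -1, "translation": [-0.03, 0.01, 0], "yaw": 0},
    {"grip": -1, "translation": [-0.03, 0.01, 0], "yaw": 0},
    {"grip": -1, "translation": [-0.015, 0.01, 0], "yaw": 0},
    {"grip": -1, "translation": [-0.004, 0, 0], "yaw": 0},
    {"grip": -1, "translation": [0, 0, 0], "yaw": 0},
  ],
)

```text
t: 67.3
tool_pos: [0.4105, 0.1706, 0.1509]
ee_rot: [-3.14, 0.057, -0.002]
force: [-0.7, 1.0, -1.2]
finger_gap: 0.0113
grasp_force: 61.8
```

drive_tool(
  commands=[
    {"grip": -1, "translation": [0, 0, 0.03], "yaw": 0},
    {"grip": -1, "translation": [0, 0, 0.03], "yaw": 0},
    {"grip": -1, "translation": [0, 0, 0.02], "yaw": 0},
    {"grip": -1, "translation": [0, 0, 0.01], "yaw": 0},
    {"grip": -1, "translation": [0, 0, 0.005], "yaw": 0},
    {"grip": -1, "translation": [0, 0, 0.002], "yaw": 0},
    {"grip": -1, "translation": [0, 0, 0.002], "yaw": 0},
    {"grip": -1, "translation": [0, 0, 0], "yaw": 0},
    {"grip": -1, "translation": [0, 0, 0], "yaw": 0},
    {"grip": -1, "translation": [0, 0, 0], "yaw": 0},
  ],
)

```text
t: 68.3
tool_pos: [0.4109, 0.1705, 0.0521]
ee_rot: [-3.141, 0.057, -0.002]
force: [0.6, 1.4, -1.5]
finger_gap: 0.0112
grasp_force: 61.7
```

drive_tool(
  commands=[
    {"grip": -1, "translation": [0, 0, 0.002], "yaw": 0},
    {"grip": -1, "translation": [0, 0, 0.002], "yaw": 0},
    {"grip": -1, "translation": [0, 0, 0.001], "yaw": 0},
    {"grip": -1, "translation": [0, 0, 0.001], "yaw": 0},
    {"grip": -1, "translation": [0, 0, 0.001], "yaw": 0},
    {"grip": -1, "translation": [0, 0, 0], "yaw": 0},
    {"grip": -1, "translation": [0, 0, 0], "yaw": 0},
    {"grip": -1, "translation": [0, 0, 0], "yaw": 0},
    {"grip": -1, "translation": [0, 0, 0], "yaw": 0},
    {"grip": -1, "translation": [0, 0, 0], "yaw": 0},
  ],
)

```text
t: 69.3
tool_pos: [0.4104, 0.1706, 0.0478]
ee_rot: [-3.141, 0.057, -0.002]
force: [-12.6, -1.9, 34.2]
finger_gap: 0.0113
grasp_force: 67.7
```

drive_tool(
  commands=[
    {"grip": -1, "translation": [0, 0, -0.002], "yaw": 0},
    {"grip": -1, "translation": [0, 0, 0], "yaw": 0},
    {"grip": 1, "translation": [0, 0, 0], "yaw": 0},
    {"grip": 1, "translation": [0, 0, 0], "yaw": 0},
    {"grip": 1, "translation": [0, 0, 0], "yaw": 0},
    {"grip": 1, "translation": [0, 0, 0], "yaw": 0},
    {"grip": 1, "translation": [0, 0, 0], "yaw": 0},
    {"grip": 1, "translation": [0, 0, 0], "yaw": 0},
    {"grip": 1, "translation": [0, 0, 0], "yaw": 0},
    {"grip": 1, "translation": [0, 0, 0], "yaw": 0},
  ],
)

```text
t: 70.3
tool_pos: [0.4104, 0.1704, 0.0466]
ee_rot: [-3.141, 0.057, -0.0]
force: [0.0, 0.1, 0.2]
finger_gap: 0.0852
grasp_force: 0.0
```

drive_tool(
  commands=[
    {"grip": 1, "translation": [0, 0, -0.03], "yaw": 0},
    {"grip": 1, "translation": [0, 0, -0.04], "yaw": 0},
    {"grip": 1, "translation": [0, 0, -0.04], "yaw": 0},
    {"grip": 1, "translation": [0, 0, -0.04], "yaw": 0},
    {"grip": 1, "translation": [-0.03, 0, -0.03], "yaw": 0},
    {"grip": 1, "translation": [-0.03, 0, 0], "yaw": 0},
    {"grip": 1, "translation": [0, 0, 0], "yaw": 0},
    {"grip": 1, "translation": [0, 0, 0], "yaw": 0},
    {"grip": 1, "translation": [0, 0, 0], "yaw": 0},
    {"grip": 1, "translation": [0, 0, 0], "yaw": 0},
  ],
)

```text
t: 71.3
tool_pos: [0.351, 0.1725, 0.2261]
ee_rot: [3.141, -0.058, -0.001]
force: [0.3, 0.0, -0.6]
finger_gap: 0.0852
grasp_force: 0.0
```

Run:
```python
from h import *
import pickle
c=cam('wrist');pickle.dump(c,open('c15.pkl','wb'));plan(.41,.17,.042,-2.1)
g=cv2.cvtColor(c['frame'],cv2.COLOR_RGB2GRAY)
print(px(c,[[.41,.17,0],[.4623,.1662,0.03],[.3577,.1738,.03],[.41+.003,.17+.074,.03],[.41-.003,.17-.074,.03]]).round())
# dark profile along the tray's middle column & row
for k in (20,30,40,50,60): pass
m=(g<75).astype(np.uint8);m=cv2.morphologyEx(m,cv2.MORPH_OPEN,np.ones((3,3)))
n,l,s,ce=cv2.connectedComponentsWithStats(m);print(s[s[:,4]>800].tolist())
```

```text
t 71.3 tcp [0.3509 0.1725 0.2261] yaw -2.1 q6 -161.0 -> d [0.0592 0.0003 0.1841] yaw -0.0
[[321. 133.]
 [324.  66.]
 [319. 197.]
 [232. 134.]
 [410. 135.]]
[[0, 0, 640, 480, 208509], [135, 0, 225, 22, 2877], [230, 73, 183, 149, 22693], [0, 144, 640, 336, 69105], [162, 245, 56, 49, 1116], [533, 249, 107, 58, 935], [315, 313, 30, 57, 1262]]
```

Run:
```python
from h import *
import pickle
c=pickle.load(open('c15.pkl','rb'));g=cv2.cvtColor(c['frame'],cv2.COLOR_RGB2GRAY)
for th in (60,):
    m=cv2.morphologyEx((g<th).astype(np.uint8),cv2.MORPH_OPEN,np.ones((3,3)))
    n,l,s,ce=cv2.connectedComponentsWithStats(m);k=l[134,300] or l[100,232]; 
    k=max(range(1,n),key=lambda i:s[i,4] if 60<s[i,1]<100 else 0);print(s[k])
    M=l==k
    for x in range(228,418,4):
        r=np.where(M[:,x])[0]; print((x,int(r.min()),int(r.max())) if len(r) else (x,),end=' ')
    print()
    for y in range(60,226,8):
        r=np.where(M[y])[0]; print((y,int(r.min()),int(r.max())) if len(r) else (y,),end=' ')
```

```text
[  230    74   183   148 18202]
(228,) (232, 87, 125) (236, 87, 186) (240, 87, 211) (244, 87, 211) (248, 87, 211) (252, 87, 211) (256, 87, 211) (260, 87, 211) (264, 87, 211) (268, 87, 211) (272, 87, 211) (276, 87, 211) (280, 87, 211) (284, 87, 211) (288, 87, 211) (292, 87, 211) (296, 74, 211) (300, 74, 212) (304, 74, 212) (308, 74, 212) (312, 87, 211) (316, 87, 211) (320, 87, 211) (324, 86, 211) (328, 86, 211) (332, 86, 211) (336, 86, 211) (340, 86, 211) (344, 86, 211) (348, 86, 211) (352, 86, 211) (356, 86, 211) (360, 86, 211) (364, 86, 211) (368, 86, 211) (372, 86, 211) (376, 86, 211) (380, 86, 211) (384, 86, 221) (388, 74, 221) (392, 74, 221) (396, 74, 211) (400, 74, 211) (404, 86, 211) (408, 86, 151) (412, 87, 95) (416,) 
(60,) (68,) (76, 296, 402) (84, 296, 401) (92, 230, 412) (100, 231, 411) (108, 231, 410) (116, 232, 410) (124, 232, 409) (132, 233, 409) (140, 234, 408) (148, 234, 408) (156, 235, 407) (164, 235, 407) (172, 236, 406) (180, 236, 406) (188, 237, 405) (196, 237, 405) (204, 238, 404) (212, 298, 394) (220, 382, 394)
```

Run:
```python
from h import *
import pickle
c=pickle.load(open('c15.pkl','rb'))
r=w(c,[(229.5,86.5),(413.5,86),(404.5,212),(238,212)],.030);print(r.round(4).tolist(),r.mean(0))
for i in range(4): print(np.linalg.norm(r[i]-r[(i+1)%4]))
d=r[0]-r[1];e=r[3]-r[2];print([np.degrees(np.arctan2(v[1],v[0])) for v in (d,e)])
m=r.mean(0);plan(m[0],m[1],.042,-2.1)
```

```text
[[0.4497, 0.2421, 0.03], [0.4446, 0.0947, 0.03], [0.3413, 0.0993, 0.03], [0.3467, 0.2456, 0.03]] [0.39556932 0.17042426 0.03      ]
0.14752611125079002
0.10343295230098433
0.1463931814559462
0.1030520423535625
[np.float64(88.02748780268517), np.float64(87.88028060599403)]
t 71.3 tcp [0.3509 0.1725 0.2261] yaw -2.1 q6 -161.0 -> d [0.0448 0.0004 0.1841] yaw -0.0
```

drive_tool(
  commands=[
    {"grip": 1, "translation": [0.02, 0, 0], "yaw": 0},
    {"grip": 1, "translation": [0.0248, 0.0004, 0.02], "yaw": 0},
    {"grip": 1, "translation": [0, 0, 0.03], "yaw": 0},
    {"grip": 1, "translation": [0, 0, 0.03], "yaw": 0},
    {"grip": 1, "translation": [0, 0, 0.03], "yaw": 0},
    {"grip": 1, "translation": [0, 0, 0.03], "yaw": 0},
    {"grip": 1, "translation": [0, 0, 0.03], "yaw": 0},
    {"grip": 1, "translation": [0, 0, 0.01], "yaw": 0},
    {"grip": 1, "translation": [0, 0, 0.004], "yaw": 0},
    {"grip": 1, "translation": [0, 0, 0], "yaw": 0},
  ],
)

```text
t: 72.35
tool_pos: [0.3957, 0.1706, 0.0428]
ee_rot: [-3.141, 0.057, -0.0]
force: [0.2, -0.2, 0.7]
finger_gap: 0.0854
grasp_force: 0.0
```

Run:
```python
from h import *
plan(.3957,.1704,.042,-2.0)
```

```text
t 72.3 tcp [0.3957 0.1706 0.0428] yaw -2.1 q6 -163.0 -> d [0.     0.0002 0.0008] yaw -0.002
```

Close, lift gently, then move above the bin at safe height and measure.

drive_tool(
  commands=[
    {"grip": -1, "translation": [0, 0, 0], "yaw": 0},
    {"grip": -1, "translation": [0, 0, 0], "yaw": 0},
    {"grip": -1, "translation": [0, 0, 0], "yaw": 0},
    {"grip": -1, "translation": [0, 0, 0], "yaw": 0},
    {"grip": -1, "translation": [0, 0, 0], "yaw": 0},
    {"grip": -1, "translation": [0, 0, 0], "yaw": 0},
    {"grip": -1, "translation": [0, 0, 0], "yaw": 0},
    {"grip": -1, "translation": [0, 0, 0], "yaw": 0},
    {"grip": -1, "translation": [0, 0, 0], "yaw": 0},
    {"grip": -1, "translation": [0, 0, 0], "yaw": 0},
  ],
)

```text
t: 73.35
tool_pos: [0.3955, 0.1708, 0.043]
ee_rot: [-3.141, 0.057, -0.001]
force: [-0.9, 0.6, 5.6]
finger_gap: 0.0112
grasp_force: 59.2
```

drive_tool(
  commands=[
    {"grip": -1, "translation": [0, 0, -0.005], "yaw": 0},
    {"grip": -1, "translation": [0, 0, -0.01], "yaw": 0},
    {"grip": -1, "translation": [0, 0, -0.015], "yaw": 0},
    {"grip": -1, "translation": [0, 0, -0.02], "yaw": 0},
    {"grip": -1, "translation": [0, 0, -0.02], "yaw": 0},
    {"grip": -1, "translation": [0, 0, -0.02], "yaw": 0},
    {"grip": -1, "translation": [0, 0, -0.01], "yaw": 0},
    {"grip": -1, "translation": [0, 0, 0], "yaw": 0},
    {"grip": -1, "translation": [0, 0, 0], "yaw": 0},
    {"grip": -1, "translation": [0, 0, 0], "yaw": 0},
  ],
)

```text
t: 74.35
tool_pos: [0.3943, 0.1703, 0.1415]
ee_rot: [3.141, -0.057, -0.003]
force: [-0.3, 0.4, -2.2]
finger_gap: 0.0113
grasp_force: 58.5
```

```bash
cat >> h.py <<'E'
def hand(c,x0=100,x1=540,th=60):
    "far top edge of the tray in hand: row of first dark pixel per column, then z from its length"
    s=get_state();g=cv2.cvtColor(c['frame'],cv2.COLOR_RGB2GRAY)
    m=cv2.morphologyEx((g<th).astype(np.uint8),cv2.MORPH_OPEN,np.ones((3,3)))
    n,l,st,ce=cv2.connectedComponentsWithStats(m);M=l==l[300,320] if l[300,320] else l==1+np.argmax(st[1:,4])
    print('prof',[(x,int(np.where(M[:,x])[0].min())) for x in range(104,540,12) if M[:,x].any()])
    print('rows',[(y,int(np.where(M[y,80:560])[0].min())+80,int(np.where(M[y,80:560])[0].max())+80) for y in range(150,230,6) if M[y,80:560].any()])
E
python3 - <<'E'
from h import *
import pickle
plan(.5623,.22,.15,-2.1);s=get_state();print(s['finger_gap'],s['wrist_torque'],s['force'])
c=cam('wrist');pickle.dump(c,open('c16.pkl','wb'));hand(c)
E
```

```text
t 74.3 tcp [0.3943 0.1703 0.1415] yaw -2.1 q6 -163.0 -> d [ 0.1661 -0.0558 -0.0089] yaw 0.0
0.011289956058800352 [0.00154077 0.0473416  0.00844417] [-0.34199834  0.43936846 -2.1954405 ]
prof [(104, 399), (116, 392), (128, 385), (140, 169), (152, 166), (164, 163), (176, 163), (188, 163), (200, 163), (212, 163), (224, 163), (236, 163), (248, 163), (260, 163), (272, 143), (284, 143), (296, 143), (308, 163), (320, 163), (332, 163), (344, 163), (356, 163), (368, 163), (380, 163), (392, 163), (404, 163), (416, 163), (428, 163), (440, 163), (452, 163), (464, 143), (476, 143), (488, 165), (500, 169), (512, 336), (524, 391), (536, 398)]
rows [(150, 269, 487), (156, 270, 486), (162, 269, 486), (168, 143, 499), (174, 135, 508), (180, 140, 507), (186, 141, 506), (192, 141, 505), (198, 142, 504), (204, 143, 504), (210, 144, 503), (216, 144, 502), (222, 145, 501), (228, 146, 500)]
```

Run:
```python
from h import *
import pickle
c=pickle.load(open('c16.pkl','rb'));t=get_state()['tool_pos']
g=cv2.cvtColor(c['frame'],cv2.COLOR_RGB2GRAY)
for y in range(166,182): 
    r=np.where(g[y,110:530]<70)[0]+110; print(y,r.min(),r.max(),end='; ')
for row in (173,174):
    e=w(c,[(134.5,row),(508.5,row)],t[2]-.0128+.001); print(e.mean(0)-t,np.linalg.norm(e[1]-e[0]))
# bottom edge of far outer wall: row 163, cols 162..486 -> underside
for dz in (-.0425,-.045,-.048):
    e=w(c,[(162,162.5),(486,162.5)],t[2]+dz); print(dz,(e.mean(0)-t).round(4),np.linalg.norm(e[1]-e[0]))
```

```text
166 151 492; 167 147 496; 168 143 499; 169 139 504; 170 135 507; 171 134 508; 172 134 508; 173 134 508; 174 134 508; 175 135 508; 176 135 507; 177 135 508; 178 135 507; 179 135 507; 180 135 507; 181 135 507; [ 0.0512748  -0.00226419 -0.0118    ] 0.1452177268536085
[ 0.05088838 -0.00225019 -0.0118    ] 0.14532517622082472
-0.0425 [ 0.052  -0.0035 -0.0425] 0.14976932783167016
-0.045 [ 0.0517 -0.0035 -0.045 ] 0.15178847784025223
-0.048 [ 0.0514 -0.0035 -0.048 ] 0.15421145785055068
```

Level and centred in the hand now (far edge at +52 mm, top and bottom).

drive_tool(
  commands=[
    {"grip": -1, "translation": [0.01, -0.003, -0.005], "yaw": 0},
    {"grip": -1, "translation": [0.02, -0.007, -0.004], "yaw": 0},
    {"grip": -1, "translation": [0.025, -0.009, 0], "yaw": 0},
    {"grip": -1, "translation": [0.027, -0.009, 0], "yaw": 0},
    {"grip": -1, "translation": [0.027, -0.009, 0], "yaw": 0},
    {"grip": -1, "translation": [0.025, -0.009, 0], "yaw": 0},
    {"grip": -1, "translation": [0.018, -0.006, 0], "yaw": 0},
    {"grip": -1, "translation": [0.01, -0.003, 0], "yaw": 0},
    {"grip": -1, "translation": [0.004, -0.001, 0], "yaw": 0},
    {"grip": -1, "translation": [0, 0, 0], "yaw": 0},
  ],
)

```text
t: 75.4
tool_pos: [0.5629, 0.2203, 0.1505]
ee_rot: [3.141, -0.057, -0.003]
force: [-0.9, 0.1, -1.5]
finger_gap: 0.011
grasp_force: 58.5
```

drive_tool(
  commands=[
    {"grip": -1, "translation": [0, 0, 0.01], "yaw": 0},
    {"grip": -1, "translation": [0, 0, 0.015], "yaw": 0},
    {"grip": -1, "translation": [0, 0, 0.015], "yaw": 0},
    {"grip": -1, "translation": [0, 0, 0.01], "yaw": 0},
    {"grip": -1, "translation": [0, 0, 0.002], "yaw": 0},
    {"grip": -1, "translation": [0, 0, 0], "yaw": 0},
    {"grip": -1, "translation": [0, 0, 0], "yaw": 0},
    {"grip": -1, "translation": [0, 0, 0], "yaw": 0},
    {"grip": -1, "translation": [0, 0, 0], "yaw": 0},
    {"grip": -1, "translation": [0, 0, 0], "yaw": 0},
  ],
)

```text
t: 76.4
tool_pos: [0.5635, 0.2206, 0.1001]
ee_rot: [-3.141, 0.057, -0.001]
force: [0.4, 0.3, -2.2]
finger_gap: 0.0115
grasp_force: 58.5
```

Run:
```python
from h import *
import pickle
plan(.5625,.2201,.0675,-2.1);t=get_state()['tool_pos']
c=cam('wrist');pickle.dump(c,open('c17.pkl','wb'))
g=cv2.cvtColor(c['frame'],cv2.COLOR_RGB2GRAY)
for y in range(160,196,2): 
    r=np.where(g[y,110:530]<60)[0]+110; print(y,r.min(),r.max(),end='; ')
print()
for x in (240,330,400): print(x,[int(v) for v in g[125:200:3,x]])
print(px(c,[[.6265,.3012,.046],[.6206,.1335,.046]]))
```

```text
t 76.4 tcp [0.5635 0.2206 0.1001] yaw -2.1 q6 -162.5 -> d [-0.001   0.0006  0.0326] yaw 0.0
160 165 486; 162 163 486; 164 157 487; 166 151 493; 168 143 499; 170 136 507; 172 134 508; 174 135 508; 176 135 507; 178 135 507; 180 135 507; 182 136 507; 184 136 506; 186 136 506; 188 136 506; 190 137 506; 192 137 505; 194 137 505; 
240 [235, 182, 184, 188, 194, 48, 151, 111, 111, 67, 100, 112, 117, 9, 28, 19, 49, 42, 70, 76, 80, 79, 75, 81, 81]
330 [189, 189, 190, 190, 192, 45, 74, 131, 113, 92, 105, 104, 108, 20, 17, 30, 42, 30, 49, 49, 43, 46, 44, 36, 48]
400 [183, 189, 187, 186, 192, 50, 52, 126, 116, 106, 108, 103, 115, 22, 26, 31, 39, 6, 41, 46, 49, 46, 43, 45, 43]
[[149.80567608 143.53320708]
 [496.19870166 143.04445556]]
```

drive_tool(
  commands=[
    {"grip": -1, "translation": [-0.0005, 0.0004, 0.004], "yaw": 0},
    {"grip": -1, "translation": [0, 0, 0.004], "yaw": 0},
    {"grip": -1, "translation": [0, 0, 0.004], "yaw": 0},
    {"grip": -1, "translation": [0, 0, 0.003], "yaw": 0},
    {"grip": -1, "translation": [0, 0, 0.002], "yaw": 0},
    {"grip": -1, "translation": [0, 0, 0.002], "yaw": 0},
    {"grip": -1, "translation": [0, 0, 0.001], "yaw": 0},
    {"grip": -1, "translation": [0, 0, 0], "yaw": 0},
    {"grip": -1, "translation": [0, 0, 0], "yaw": 0},
    {"grip": -1, "translation": [0, 0, 0], "yaw": 0},
  ],
)

```text
t: 77.45
tool_pos: [0.5628, 0.2202, 0.0798]
ee_rot: [-3.141, 0.057, -0.001]
force: [-0.4, -0.6, -1.4]
finger_gap: 0.0109
grasp_force: 58.5
```

Below the rim with no contact; continuing.

drive_tool(
  commands=[
    {"grip": -1, "translation": [0, 0, 0.003], "yaw": 0},
    {"grip": -1, "translation": [0, 0, 0.003], "yaw": 0},
    {"grip": -1, "translation": [0, 0, 0.002], "yaw": 0},
    {"grip": -1, "translation": [0, 0, 0.001], "yaw": 0},
    {"grip": -1, "translation": [0, 0, 0.001], "yaw": 0},
    {"grip": -1, "translation": [0, 0, 0], "yaw": 0},
    {"grip": -1, "translation": [0, 0, 0], "yaw": 0},
    {"grip": -1, "translation": [0, 0, 0], "yaw": 0},
    {"grip": -1, "translation": [0, 0, 0], "yaw": 0},
    {"grip": -1, "translation": [0, 0, 0], "yaw": 0},
  ],
)

```text
t: 78.45
tool_pos: [0.5627, 0.2201, 0.0697]
ee_rot: [-3.141, 0.057, -0.0]
force: [0.0, -0.3, -1.6]
finger_gap: 0.011
grasp_force: 58.5
```

drive_tool(
  commands=[
    {"grip": -1, "translation": [0, 0, 0.001], "yaw": 0},
    {"grip": -1, "translation": [0, 0, 0], "yaw": 0},
    {"grip": -1, "translation": [0, 0, 0], "yaw": 0},
    {"grip": -1, "translation": [0, 0, 0], "yaw": 0},
    {"grip": -1, "translation": [0, 0, 0], "yaw": 0},
    {"grip": -1, "translation": [0, 0, 0], "yaw": 0},
    {"grip": -1, "translation": [0, 0, 0], "yaw": 0},
    {"grip": -1, "translation": [0, 0, 0], "yaw": 0},
    {"grip": -1, "translation": [0, 0, 0], "yaw": 0},
    {"grip": -1, "translation": [0, 0, 0], "yaw": 0},
  ],
)

```text
t: 79.45
tool_pos: [0.5628, 0.2202, 0.0691]
ee_rot: [-3.141, 0.057, -0.001]
force: [-2.5, 0.0, 5.9]
finger_gap: 0.0113
grasp_force: 59.4
```

Contact at exactly the expected height (underside 26 mm up). Release and rise.

drive_tool(
  commands=[
    {"grip": 0.6, "translation": [0, 0, 0], "yaw": 0},
    {"grip": 0.6, "translation": [0, 0, 0], "yaw": 0},
    {"grip": 0.6, "translation": [0, 0, 0], "yaw": 0},
    {"grip": 0.6, "translation": [0, 0, 0], "yaw": 0},
    {"grip": 0.6, "translation": [0, 0, 0], "yaw": 0},
    {"grip": 0.6, "translation": [0, 0, 0], "yaw": 0},
    {"grip": 0.6, "translation": [0, 0, -0.02], "yaw": 0},
    {"grip": 0.6, "translation": [0, 0, -0.03], "yaw": 0},
    {"grip": 0.6, "translation": [0, 0, -0.04], "yaw": 0},
    {"grip": 0.6, "translation": [0, 0, -0.04], "yaw": 0},
  ],
)

```text
t: 80.45
tool_pos: [0.5621, 0.2199, 0.1995]
ee_rot: [3.141, -0.057, -0.002]
force: [-0.1, -0.2, 0.1]
finger_gap: 0.0682
grasp_force: 0.0
```

drive_tool(
  commands=[
    {"grip": 0.6, "translation": [-0.03, 0, -0.02], "yaw": 0},
    {"grip": 0.6, "translation": [-0.03, 0, 0], "yaw": 0},
    {"grip": 0.6, "translation": [0, 0, 0], "yaw": 0},
    {"grip": 0.6, "translation": [0, 0, 0], "yaw": 0},
    {"grip": 0.6, "translation": [0, 0, 0], "yaw": 0},
    {"grip": 0.6, "translation": [0, 0, 0], "yaw": 0},
    {"grip": 0.6, "translation": [0, 0, 0], "yaw": 0},
    {"grip": 0.6, "translation": [0, 0, 0], "yaw": 0},
    {"grip": 0.6, "translation": [0, 0, 0], "yaw": 0},
    {"grip": 0.6, "translation": [0, 0, 0], "yaw": 0},
  ],
)

```text
t: 81.45
tool_pos: [0.5028, 0.2223, 0.2185]
ee_rot: [-3.141, 0.057, 0.0]
force: [0.2, 0.6, 0.3]
finger_gap: 0.0684
grasp_force: 0.0
```

Run:
```python
from h import *
import pickle
c=cam('wrist');pickle.dump(c,open('c18.pkl','wb'));plan(.5,.2,.2,-2)
g=cv2.cvtColor(c['frame'],cv2.COLOR_RGB2GRAY)
u=np.array([.0378,.9993,0]);v=np.array([.9993,-.0378,0])
B=np.array([.5627,.2202,0])
# expected outer rim corners of tray (z=.056) and bin (z=.046)
print('tray exp',px(c,[B+a*.074*u+b*.052*v+[0,0,.056] for a,b in((1,1),(-1,1),(-1,-1),(1,-1))]).round().tolist())
print('bin exp',px(c,[B+a*.084*u+b*.061*v+[0,0,.046] for a,b in((1,1),(-1,1),(-1,-1),(1,-1))]).round().tolist())
k=cv2.morphologyEx((g<60).astype(np.uint8),cv2.MORPH_OPEN,np.ones((3,3)))
# ascii view of the region
p=px(c,[B])[0]; print(p)
y0,x0=int(p[1])-110,int(p[0])-130
s=cv2.resize(g[max(y0,0):y0+220,x0:x0+260],(87,44),interpolation=cv2.INTER_AREA)
for r in s: print(''.join('@#+-. '[min(5,int(q)//40)] for q in r))
```

```text
t 81.5 tcp [0.5028 0.2223 0.2186] yaw -2.1 q6 -160.7 -> d [-0.0019  0.0224  0.0186] yaw -0.002
tray exp [[216.0, 59.0], [425.0, 59.0], [415.0, 203.0], [227.0, 203.0]]
bin exp [[205.0, 47.0], [437.0, 47.0], [423.0, 212.0], [218.0, 211.0]]
[320.74816346 132.52364   ]
.................................-----------------------------------------.............
................................-------------------------------------------............
................................--------------------------------------------...........
................................--------------------------------------------...........
................................--++++++-----------------------------+#####--..........
......------++---....--------+++++#@@@##+++++++--------++++++++++++++@##@@@++++++-.....
......--+#++#@#-------+++++++#####@@@@#@#######++++++++##############@###@@######--....
......--#@###############@@@@@@@@@@@@@@@@@@@@@@########@@@@@@@@@@@@@@@@@@@@@@@@@#+-....
......--+@@@@@@@@@@@@@@@@@@@@@@@@@@@@@@@@@@@@@@@@@@@@@@@@@@@@@@@@@@@@@@@@@@@@@@@#+-....
......--+@@@@@################@@@@@@@@@@@@
[... 2337 characters left out ...]
.......--####@+------######################+----++#############@@@@@@#####++--------
..........----.--.......-----------+####------.......-++++++++++++@@@@@#+++++++--------
...................................-----.............--------------++++----------------
.....................................................----------------------------------
......................................................---------------------------------
.......................................................--------------------------------
.......................................................--------------------------------
........................................................-------------------------------
```

The tray's edges match the predicted seated position, level and with all four lugs on the rim. Handing in.

```bash
python3 -c "
from h import *
print(manip.sign_off())"
```

```text
the job is handed in; nothing more can be done
None
```

I handed the job in at about 81 s, and the hand-in gave no verdict: all three chips lie face up in the bin, and the tray is back in it, turned half a turn with its lugs on the rim. My first try at putting the tray back caught the bin's rim and tipped it, so I set it on the desk, regripped it and then seated it.

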